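# Swap the wet and dry tiers of the sink caddy

## Task

The caddy over the sink was filled the wrong way round: the wet things are dripping in the upper tier and the dry things stand in the slotted lower tier that drains. Swap them: the yellow soap box goes in the white tray, the wooden nail brush in the green tray, the orange deodorant in the pink tray and the purple-lidded cream jar in the blue tray, each standing upright and flat in the middle of its tray. The empty beige drip tray beside the caddy is free for setting things down meanwhile; tip nothing over, and leave the comb, the tweezers and the toothbrush tumbler where they are.

Things in the scene. Friction and masses are not known exactly. Their poses are not given: they have to be found in the camera images.
- soapbox_center (a point): yellow soap box, closed, rigid, 90 mm long (its x) x 60 mm wide (its y) x 38 mm high, about 0.14 kg; the point is its centre, 19 mm above its underside, z up. Starts in one of the two upper trays with its length roughly along the tray's x. Grip it across the 60 mm width. Its own place is the white tray.
- nailbrush_center (a point): brown wooden nail brush, bristles down, 88 mm long (its x) x 40 mm wide (its y) x 44 mm high, about 0.1 kg; grip it across the 40 mm wide block, 18 to 34 mm above its underside (24 mm wide ridge above, stiff bristles 34 mm wide below). The point is its centre, 22 mm above its underside, z up. Starts in the other upper tray. Its own place is the green tray.
- deodorant_center (a point): orange deodorant stick standing upright, a cylinder 39 mm in diameter and 78 mm high with a dark twist-up base and a lighter orange screw cap, about 0.09 kg; the point is its centre, 39 mm above its underside, z up. Starts in one of the two lower trays. Its own place is the pink tray.
- creamjar_center (a point): hair cream jar, white with a purple lid, standing upright, a cylinder 60 mm in diameter and 46 mm high, about 0.12 kg; the point is its centre, 23 mm above its underside, z up. Starts in the other lower tray. Its own place is the blue tray.
- tray_white: White tray, home of the soap box. 116 mm (its x) x 128 mm (its y), 12 mm high: floor 4 mm thick, lip 3 mm wide, 8 mm above the floor. Origin: centre of underside, z up. Fixed. Left or right in the caddy's lower, front tier, underside 16 mm above the shelf; drain slots. Its neighbour's centre is 132 mm off; the upper tier's front edge (rim 119 mm high) is 78 mm behind its centre.
- tray_green: Green tray, home of the nail brush. 116 mm (its x) x 128 mm (its y), 12 mm high: floor 4 mm thick, lip 3 mm wide, 8 mm above the floor. Origin: centre of underside, z up. Fixed. Left or right in the caddy's lower, front tier, underside 16 mm above the shelf; drain slots. Its neighbour's centre is 132 mm off; the upper tier's front edge (rim 119 mm high) is 78 mm behind its centre.
- tray_pink: Pink tray, home of the deodorant stick. 116 mm (its x) x 128 mm (its y), 12 mm high: floor 4 mm thick, lip 3 mm wide, 8 mm above the floor. Origin: centre of underside, z up. Fixed. Left or right in the caddy's upper, rear tier (144 mm behind the lower one, centre to centre), underside 105 mm above the shelf; a darker round mark on its floor.
- tray_blue: Dark blue tray, home of the cream jar. 116 mm (its x) x 128 mm (its y), 12 mm high: floor 4 mm thick, lip 3 mm wide, 8 mm above the floor. Origin: centre of underside, z up. Fixed. Left or right in the caddy's upper, rear tier (144 mm behind the lower one, centre to centre), underside 105 mm above the shelf; a darker round mark on its floor.
- drip_tray: Beige drip tray, empty, on the shelf to the left or right of the caddy, 130 x 130 mm, fixed: floor 5 mm thick, lip 4 mm wide and 5 mm above that floor. The body's origin is the centre of its underside, at shelf height. The free spot for setting one thing down on the way.
- comb_center (a point): bystander: black wide-tooth comb, 144 x 32 x 5 mm, lying in the narrow channel at the back of the upper tier, behind the upper trays; the point is its centre. Leave it.
- tweezers_center (a point): bystander: stainless tweezers, 88 x 10 x 8 mm, lying in the same rear channel; the point is their centre. Leave them.
- tumbler_center (a point): bystander: light blue toothbrush tumbler, 72 mm across the rim, 95 mm high, with a toothbrush that stands out to 175 mm above the shelf; it stands on the shelf on the side of the caddy away from the drip tray; the point is half-way up the tumbler, on its axis. Leave it.
Mind the look-alikes: they are no part of the job. There is more than one size of the part that bears deodorant_center; the job needs the middle-sized.

How it is judged:
By the outcome, as a careful person would: the job done as asked, in the order asked, and still so for the second after the job is handed in, with the robot touching nothing.
It also fails if it takes over 136 s, if anything falls off the work surface, if the arm or the gripper's body presses on something with over 40 N, if the wrist force passes 120 N, or if a joint passes its speed limit or range.

## Robot

A 6-joint arm with a two-finger parallel gripper is mounted at the origin on the work surface. World frame = base frame: x ahead of the robot, y to its left, z up, the work surface at z = 0. Lengths are in m, angles in rad, forces in N, time in s.
With the tool pointing down it reaches from about 0.25 to 0.775 m from the base axis. Payload 4 kg.
Tool frame: the origin (TCP) lies between the finger pads; the fingertips stand 14 mm ahead of it and the grasp point (between the pads) lies 5 mm behind it; z points along the fingers, y is the direction in which the jaws open and shut (so a half turn about z gives the same grasp; the last joint's range is limited). The gripper opens to 94 mm and grips with 3 to 60 N. Pads are 16 mm wide; open, the fingers measure 119 mm over their backs; the gripper's body (75 mm by 177 mm) begins 78 mm behind the grasp point.
Start: joints at [-1.22, 0.087, 1.371, -0, 1.684, -0.103], TCP at [0.241, -0.494, 0.22] pointing down, gripper open.
Joint ranges: [-3.1, 3.1], [-0.76, 2.03], [0.27, 2.55], [-1.08, 4.22], [0.17, 2.65], [-2.57, 2.57]. Speed limits (rad/s): [2.79, 2.79, 3.14, 3.14, 3.14, 3.14].

## Interface

Orientations are given as [roll, pitch, yaw] about the fixed x, y, z axes, in that order (R = Rz(yaw) Ry(pitch) Rx(roll)).
In Python, from bench import robot, cams, spotter gives the robot as it stands.
- The arm moves only by the shell command python3 -m inch 'ROWS'. ROWS is JSON, a list of rows, each an object of numbers: "grip": the opening, from 0 (shut) to 1 (fully open); "dx", "dy", "dz": the shift along the tool's x, y, z in units of 25 mm (1.0 is 25 mm); "rx", "ry", "rz": the turn, a rotation vector about the tool's x, y, z in units of 5 degrees (1.0 is 5 degrees). A call has 1 to 12 rows; each row shifts and turns the pose as measured when the row begins, along the tool's axes as they then stand; what a row does not reach is not made up. A row lasts 1/8 s, in which the tool goes at most 62.5 mm and 10.7 degrees, less where a joint would pass 70% of its speed; a pose out of reach is approached as far as the arm can. A call is refused whole if a number of a shift passes 1 or a number of a turn 1, either way. A call with a gripper value outside its range is refused whole. The fingers move at their own pace and stop on an object; the grip force is fixed at half the most. Time passes only in rows, so rows that do not move let the fingers close. It gives the time, the measured TCP pose, the force and the opening at its end, in the units of the state.
- robot.get_obs(): the state, without advancing time (a new reading comes with each control period).
- cams.snapshot(name): name is "side" or "top" or "wrist"; returns a dict with "frame" (400x640x3 uint8, red, green, blue), "intrinsics" (3x3 intrinsics, pixels), "k1" (the pictures are not rectified: a ray, as slopes to the right and down, at radius r is drawn at 1 + k1 r^2 times it, then the intrinsics apply), "eye" and "orientation" of the camera in the world. Camera axes: x right, y up, looking along -z (the intrinsics and any distortion apply to the point x, -y, -z); pixel columns grow to the right and rows downward; lengths in m; the calibration is good to about 2 mm. A picture is of the moment at which its call begins. There is no depth.
- robot.close_job(): hands the job in, once; it reports no verdict.
Trained networks look in a picture, given as the dict that the camera call returned (one of the last four; its "shot" number tells which), for a name from the list of things; names that differ only in an ending like _2 or _b are one class to them, and where a whole thing is asked for, a point or a joint stands for the part that bears it (a point fixed in the world has none). Each returns a list of dicts, best first, with "score" (0 to 1); they miss things now and then, are a little off and sometimes report something else, mostly with a low value. They report only what shows in the picture. A call takes as long as a camera call. They do not tell look-alikes from the thing itself.
- spotter.regions_of(picture, query): "pixels" (400x640 bool, what is visible of it) and "extent" ([left, top, right, bottom] in pixels, round what is visible of it).
- spotter.place_of(picture, query): "pixel" ([column, row] in pixels: a listed point, or the origin of a listed thing).
The state is a dict: "time": time; "joint_positions": joint angles; "qvel": joint speeds; "joint_torque": joint torques, N m; "tool_pos": TCP position; "ee_rot": TCP orientation; "wrist_force": force on the tool from outside, world axes, zero at the start; "wrist_torque": the same for the moment, N m; "width": finger opening in m.
Only numpy, scipy, OpenCV 4.12 (cv2) and the standard library are available. Lean on these libraries where they do the work, as an engineer would, in place of code of your own. Each camera call takes 0.05 s, during which the arm holds its last target.

## Working session

There is one attempt and no reset: what is moved stays moved. The work goes in short steps, Python scripts to look and compute and a shell command to move; the robot and the scene stay as the last step left them, time stands still between calls to the robot, and variables do not carry over. Pictures are saved under pics/ and viewed, and the job is handed in when it is done.

```bash
ls; mkdir -p pics; python3 - <<'E'
from bench import robot,cams,spotter
import cv2
o=robot.get_obs()
for k,v in o.items(): print(k,v)
for n in ("side","top","wrist"):
    s=cams.snapshot(n); cv2.imwrite(f"pics/{n}0.png",s["frame"][:,:,::-1]); print(n,s["intrinsics"].tolist(),s["k1"],s["eye"],s["orientation"],s["shot"])
E
```

```text
pics
time 0.0
joint_positions [-1.22007683e+00  8.79319911e-02  1.37225476e+00 -2.26391610e-05
  1.68357941e+00 -1.03105083e-01]
qvel [ 0.0016116  -0.00106732  0.00018465 -0.00115531 -0.00102885  0.00129478]
joint_torque [-7.28020677e-04 -3.40175450e+01 -3.02431118e+01  7.18125002e-02
  3.27867642e-02 -1.57087766e-04]
tool_pos [ 0.2409311  -0.49384522  0.21831646]
ee_rot [-3.13942837e+00 -2.01321142e-04  4.53821836e-01]
wrist_force [0.05823482 0.35726477 0.14753944]
wrist_torque [ 0.0031184   0.06931873 -0.05688138]
width 0.09388637092101873
side [[389.8567596083944, 0.0, 316.18270883026236], [0.0, 389.8567596083944, 202.6990937871077], [0.0, 0.0, 1.0]] 0.009979621576977541 [0.18883059 0.51544717 0.59303012] [ 0.87290685 -0.02057311 -2.51842961] 1
top [[405.0079639667862, 0.0, 323.41103986037325], [0.0, 405.0079639667862, 197.50561630891949], [0.0, 0.0, 1.0]] -0.03241181985027685 [0.40192388 0.04719462 1.06564321] [ 0.1334416  -0.02212409 -1.56870682] 2
wrist [[313.89536866852956, 0.0, 320.9246832726788], [0.0, 313.89536866852956, 202.65114708897383], [0.0, 0.0, 1.0]] -0.05572657542930714 [ 0.31605869 -0.45821051  0.38333806] [-0.28774076  0.00130079 -1.11692117] 3
```

View pics/top0.png

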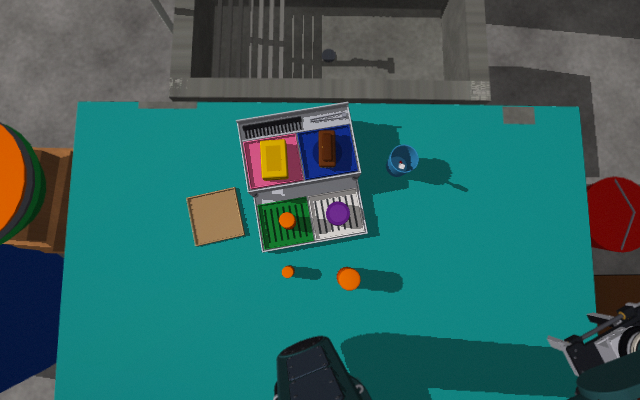

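View pics/side0.png

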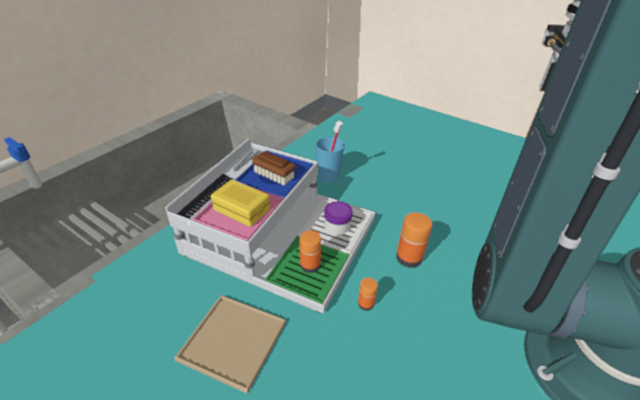

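View pics/wrist0.png

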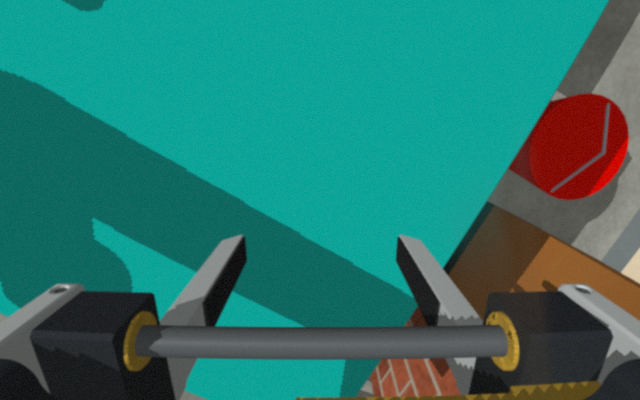

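The top picture shows the caddy with pink (272,160) and blue (328,150) in the upper tier, and green (285,222) and white (338,213) in the lower tier. The soap is in pink, the brush in blue, the deodorant in green (287,220) and the jar in white (338,213). The drip tray is at (215,216) on the left and the tumbler at (403,160) on the right.

What could be taken for the deodorant:
- small orange stick on the shelf at (288,271)
- large orange stick on the shelf at (348,278)
- stick standing in the green tray at (287,220), which is the candidate

Next I measure all of these.

```bash
cat > h.py <<'E'
import numpy as np, cv2
from scipy.spatial.transform import Rotation as R
from bench import robot,cams,spotter
def proj(s,P):
    P=np.atleast_2d(P).astype(float); c=(P-s["eye"])@R.from_euler('xyz',s["orientation"]).as_matrix()
    u=np.c_[c[:,0]/-c[:,2],-c[:,1]/-c[:,2]]; r2=(u**2).sum(1,keepdims=True); u=u*(1+s["k1"]*r2)
    K=np.array(s["intrinsics"]); return u@K[:2,:2].T+K[:2,2]
def ray(s,px):
    K=np.array(s["intrinsics"]); d=(np.atleast_2d(px)-K[:2,2])/[K[0,0],K[1,1]]; u=d.copy()
    for _ in range(10): u=d/(1+s["k1"]*(u**2).sum(1,keepdims=True))
    v=np.c_[u[:,0],-u[:,1],-np.ones(len(u))]; return v@R.from_euler('xyz',s["orientation"]).as_matrix().T
def onz(s,px,z):
    v=ray(s,px); return s["eye"]+v*((z-s["eye"][2])/v[:,2])[:,None]
E
python3 - <<'E'
from h import *
Z=dict(soapbox_center=.128,nailbrush_center=.131,deodorant_center=.059,creamjar_center=.043,tray_white=.016,tray_green=.016,tray_pink=.105,tray_blue=.105,drip_tray=0,tumbler_center=.0475,comb_center=.11,tweezers_center=.11)
for n in ("top","side"):
    s=cams.snapshot(n); print(n)
    for q,z in Z.items():
        for d in spotter.place_of(s,q)[:4]:
            if d["score"]>.3: print(q,round(d["score"],2),np.round(d["pixel"],1),np.round(onz(s,d["pixel"],z)[0],4))
    if n=="top":
        for d in spotter.regions_of(s,"deodorant_center")[:5]: print(d["score"],d["extent"])
E
```

```text
top
soapbox_center 0.8 [269.5 162.4] [0.6108 0.1541 0.128 ]
nailbrush_center 0.96 [327.3 149.1] [0.6432 0.0178 0.131 ]
deodorant_center 0.91 [346.5 278. ] [ 0.3385 -0.0318  0.059 ]
deodorant_center 0.65 [285.9 220.2] [0.4797 0.1183 0.059 ]
creamjar_center 0.63 [334.9 215.2] [ 0.4942 -0.0044  0.043 ]
tray_white 0.97 [332.2 213. ] [0.5023 0.0013 0.016 ]
tray_green 0.84 [283.5 224.4] [0.4722 0.1274 0.016 ]
tray_blue 0.65 [326.9 151. ] [0.6452 0.018  0.105 ]
drip_tray 0.7 [218.6 217.7] [0.4901 0.2994 0.    ]
tumbler_center 0.74 [399.2 162. ] [ 0.6322 -0.1706  0.0475]
comb_center 0.67 [272.6 127.2] [0.7024 0.1504 0.11  ]
0.71 [278.4, 211.1, 297.5, 233.4]
0.67 [338.5, 264.4, 356.8, 290.8]
side
soapbox_center 0.68 [240.2 206.3] [0.6094 0.1515 0.128 ]
nailbrush_center 0.94 [272.8 165.4] [0.6447 0.019  0.131 ]
deodorant_center 0.85 [310.4 247.5] [0.484  0.1045 0.059 ]
deodorant_center 0.82 [367.7 297.5] [0.3408 0.1389 0.059 ]
deodorant_center 0.56 [412.2 241. ] [ 0.3376 -0.0265  0.059 ]
creamjar_center 0.89 [336.8 217.5] [ 0.4996 -0.0107  0.043 ]
tray_white 0.59 [335.4 228.2] [ 0.4984 -0.0062  0.016 ]
tray_white 0.34 [245.3 157.6] [ 0.8395 -0.088   0.016 ]
tray_green 0.84 [305.8 272.6] [0.4761 0.1291 0.016 ]
tray_pink 0.61 [241.3 214.8] [0.6114 0.1499 0.105 ]
tray_blue 0.98 [275.4 176.8] [0.6385 0.0199 0.105 ]
drip_tray 0.87 [231.1 340.3] [0.4971 0.3071 0.    ]
drip_tray 0.34 [207.3 194.7] [0.8179 0.0677 0.    ]
tumbler_center 0.79 [327.  159.9] [ 0.6353 -0.1714  0.0475]
tumbler_center 0.6 [339.  218.1] [ 0.4923 -0.0076  0.0475]
comb_center 0.79 [208.2 194.7] [0.6998 0.1497 0.11  ]
tweezers_center 0.57 [245.2 158.3] [0.7318 0.0125 0.11  ]
tweezers_center 0.53 [309.1 250.7] [0.4532 0.151  0.11  ]
```

```bash
python3 - <<'E'
import cv2
a=cv2.imread("pics/top0.png")[95:300,180:480]; cv2.imwrite("pics/topc.png",cv2.resize(a,None,fx=2.6,fy=2.6,interpolation=cv2.INTER_CUBIC))
a=cv2.imread("pics/side0.png")[130:390,160:450]; cv2.imwrite("pics/sidec.png",cv2.resize(a,None,fx=2.3,fy=2.3,interpolation=cv2.INTER_CUBIC))
E
```

```text
(no output)
```

View pics/topc.png

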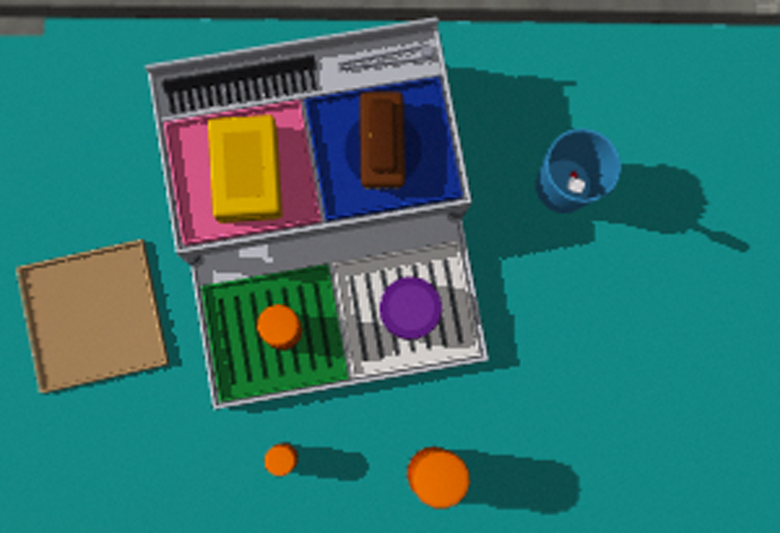

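View pics/sidec.png

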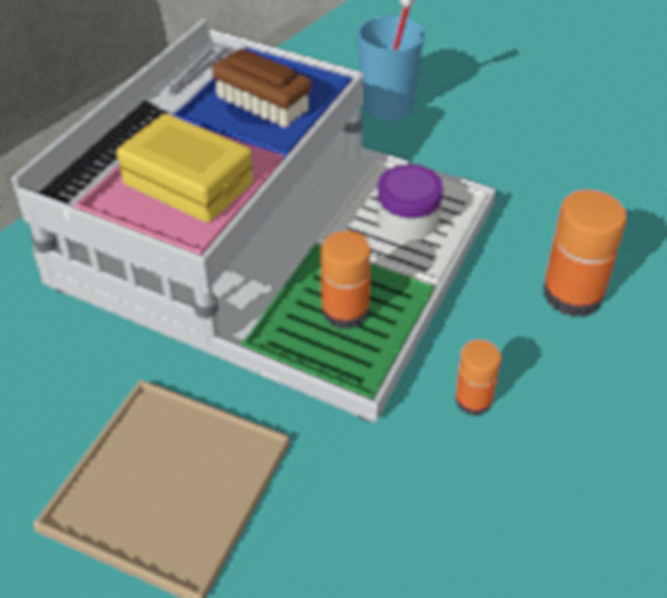

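```bash
cat > fit.py <<'E'
from h import *
from scipy.optimize import minimize
def hull(p): return cv2.convexHull(np.asarray(p,np.float32))[:,0]
def sil(s,P): return hull(proj(s,P))
def iou(a,b):
    i,_=cv2.intersectConvexConvex(a,b); return i/(cv2.contourArea(a)+cv2.contourArea(b)-i)
def rot(x,y,t,L):
    c,s=np.cos(t),np.sin(t); L=np.atleast_2d(L); return np.c_[x+c*L[:,0]-s*L[:,1],y+s*L[:,0]+c*L[:,1],L[:,2]]
def box(lx,ly,z0,z1): return np.array([[a*lx/2,b*ly/2,z] for a in(1,-1) for b in (1,-1) for z in (z0,z1)])
def cyl(d,z0,z1): return np.array([[d/2*np.cos(t),d/2*np.sin(t),z] for t in np.linspace(0,6.283,40) for z in (z0,z1)])
HS=dict(yellow=((20,150,60),(33,255,255)),green=((50,120,40),(74,255,255)),pink=((160,90,60),(177,255,255)),blue=((110,150,40),(125,255,255)),purple=((130,100,40),(155,255,255)),brown=((4,100,25),(14,255,150)),orange=((5,180,140),(18,255,255)),beige=((10,60,90),(20,150,230)))
def mask(s,c,near,r=90):
    h=cv2.cvtColor(s["frame"],cv2.COLOR_RGB2HSV); m=cv2.inRange(h,*[np.array(v) for v in HS[c]])
    n,l,st,ce=cv2.connectedComponentsWithStats(m)
    out=np.zeros_like(m)
    for i in range(1,n):
        if st[i,4]>=15 and np.hypot(*(ce[i]-near))<r: out[l==i]=255
    return out
def mhull(m):
    yy,xx=np.nonzero(m); p=np.c_[xx,yy]; q=np.concatenate([p+o for o in ([-.5,-.5],[.5,-.5],[-.5,.5],[.5,.5])]); return hull(q)
def fit(items,p0):
    # items: (shot, L points in body, hull)
    f=lambda p: -sum(iou(sil(s,rot(*p,L)),h) for s,L,h in items)
    b=None
    for dy in (-.1,.1):
        r=minimize(f,np.array(p0),method="Nelder-Mead",options=dict(initial_simplex=np.array(p0)+np.array([[0,0,0],[.015,0,0],[0,.015,0],[0,0,dy]]),xatol=1e-5,fatol=1e-6,maxiter=600))
        if b is None or r.fun<b.fun: b=r
    return b.x,[round(float(iou(sil(s,rot(*b.x,L)),h)),3) for s,L,h in items]
TR=dict(white=(0,-.066,.016),green=(0,.066,.016),pink=(.144,.066,.105),blue=(.144,-.066,.105)) # caddy frame: origin mid of lower trays
E
python3 - <<'E'
from fit import *
top=cams.snapshot("top"); side=cams.snapshot("side")
items=[];names=[]
vis=[s["frame"][:,:,::-1].copy() for s in (top,side)]
c0=(.488,.064,.19)
def near(s,P): return proj(s,P)[0]
for t in ("green","pink","blue"):
    o=np.array(TR[t]); L=box(.116,.128,.012,.012)+o
    for i,s in enumerate((top,side)):
        m=mask(s,t,near(s,rot(*c0,o)),28 if i==0 else 45); h=mhull(m); items.append((s,L,h)); cv2.polylines(vis[i],[np.int32(h)],True,(255,255,255),1)
p,sc=fit(items,c0); print("caddy",p.round(4),np.degrees(p[2]),sc)
for k,v in TR.items(): print(k,rot(*p,v).round(4))
obj=[("soap","yellow",box(.09,.06,.109,.147),(.61,.153,.19),30),
("brush","brown",box(.088,.04,.109+.018,.153),(.644,.018,.19),30),
("deo","orange",cyl(.039,.030,.098),(.482,.115,0),14),
("jar","purple",cyl(.06,.052,.066),(.497,-.006,0),25),
("drip","beige",box(.13,.13,.01,.01),(.492,.303,.19),50)]
for n,c,L,p0,r in obj:
    it=[]
    for i,s in enumerate((top,side)):
        h=mhull(mask(s,c,near(s,[p0[0],p0[1],L[:,2].mean()]),r)); it.append((s,L,h)); cv2.polylines(vis[i],[np.int32(h)],True,(255,255,255),1)
    q,sc=fit(it,p0); print(n,q.round(4),round(np.degrees(q[2]),1),sc,"caddy frame",(rot(0,0,-p[2],[q[0]-p[0],q[1]-p[1],0])).round(4)[0,:2])
    for k,a in (("top",it[:1]),("side",it[1:])): q,_=fit(a,p0); print("   ",k,q.round(4))
cv2.imwrite("pics/f.png",np.vstack([cv2.resize(vis[0][90:300,170:480],None,fx=2,fy=2),cv2.resize(vis[1][130:390,150:460],None,fx=2,fy=2)])[:, :800][:1000])
a=cv2.resize(vis[0][90:300,170:480],(620,420)); cv2.imwrite("pics/f1.png",a)
cv2.imwrite("pics/f2.png",cv2.resize(vis[1][130:390,160:460],(600,520)))
E
```

```text
caddy [0.4868 0.058  0.1754] 10.050166690897512 [0.965, 0.982, 0.948, 0.812, 0.962, 0.929]
white [[ 0.4983 -0.007   0.016 ]]
green [[0.4753 0.1229 0.016 ]]
pink [[0.6171 0.1481 0.105 ]]
blue [[0.6401 0.0181 0.105 ]]
soap [0.6179 0.1439 0.0651] 3.7 [0.958, 0.917] caddy frame [0.1441 0.0617]
    top [0.6177 0.144  0.0717]
    side [ 0.619   0.1417 -0.0009]
brush [ 0.6457  0.0192 -0.0109] -0.6 [0.885, 0.669] caddy frame [ 0.1497 -0.0659]
    top [ 0.6457  0.0192 -0.0101]
    side [ 0.6411  0.0227 -0.2079]
deo [ 0.4782  0.1146 -0.0585] -3.4 [0.843, 0.496] caddy frame [0.0014 0.0573]
    top [0.4782 0.1147 0.0086]
    side [ 0.4809  0.1104 -0.061 ]
jar [ 4.982e-01 -9.900e-03 -1.000e-04] -0.0 [0.968, 0.899] caddy frame [-0.0006 -0.0688]
    top [ 0.4981 -0.0098  0.0393]
    side [ 0.4981 -0.0115  0.0158]
drip [0.4933 0.3064 0.233 ] 13.4 [0.982, 0.957] caddy frame [0.0497 0.2435]
    top [0.4942 0.3064 0.2359]
    side [0.4912 0.3082 0.2289]
```

View pics/f1.png

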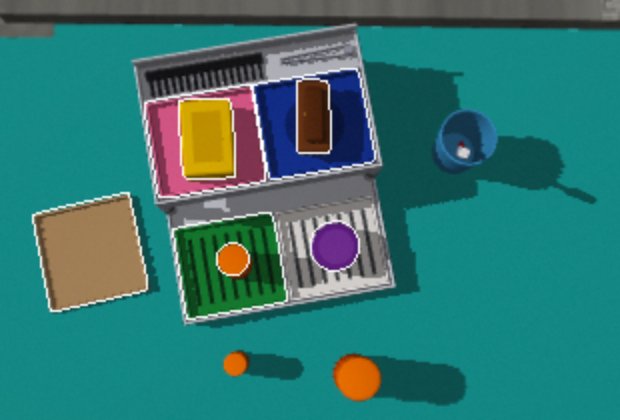

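View pics/f2.png

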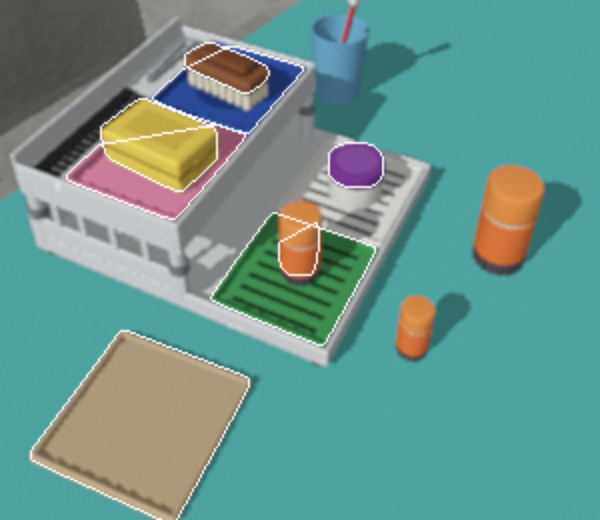

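Choice: the stick at (287,220) in the green tray. The crop shows it clearly between the small stick and the large one on the shelf, and its top-view extent is about 39 mm. The fits agree: caddy yaw is 10.05° and the neighbour and tier spacings are consistent.

The plan is:
1. jar → drip tray
2. soap → white
3. deodorant → pink
4. brush → green
5. jar → blue

```bash
cat > go.py <<'E'
import sys
from h import *
def rep(X,Y,Z,yawdeg):
    o=robot.get_obs(); p=np.array(o["tool_pos"]); M=R.from_euler('xyz',o["ee_rot"])
    d=M.inv().apply(np.array([X,Y,Z])-p)/.025
    rv=(M.inv()*R.from_euler('xyz',[np.pi,0,np.radians(yawdeg)])).as_rotvec(degrees=True)/5
    print("t",round(o["time"],2),"tcp",p.round(4),"yaw",np.degrees(o["ee_rot"][2]).round(2),"w",round(o["width"],4),"F",np.round(o["wrist_force"],1)," d(units)",d.round(2),"rot",rv.round(2))
if __name__=="__main__": rep(*map(float,sys.argv[1:5]))
E
python3 -m inch '[{"rz":0.8},{"rz":0.8},{"rz":0.8},{"rz":0.8}]'; python3 go.py 0.498 -0.010 0.2 10
```

```text
t 1.6 tcp [ 0.2411 -0.4943  0.2195] yaw 26.0 w 0.094 F [0.1 0.5 0.3]  d(units) [ 17.73 -12.91   0.78] rot [ 0.  -0.   3.2]invalid input at $[0]: expected keys grip, dx, dy, dz, rx, ry, rz
```

```bash
python3 -m inch '[{"grip":1,"dx":0,"dy":0,"dz":0,"rx":0,"ry":0,"rz":0.8},{"grip":1,"dx":0,"dy":0,"dz":0,"rx":0,"ry":0,"rz":0.8},{"grip":1,"dx":0,"dy":0,"dz":0,"rx":0,"ry":0,"rz":0.8},{"grip":1,"dx":0,"dy":0,"dz":0,"rx":0,"ry":0,"rz":0.8}]'; python3 go.py 0.498 -0.010 0.2 10
```

```text
time: 2.1
tool_pos: [0.2411, -0.4943, 0.2195]
ee_rot: [3.142, -0.0, 0.166]
wrist_force: [0.8, 1.1, -1.1]
width: 0.0939
t 2.1 tcp [ 0.2411 -0.4943  0.2195] yaw 9.48 w 0.0939 F [ 0.8  1.1 -1.1]  d(units) [ 13.33 -17.42   0.78] rot [ 0.  -0.  -0.1]
```

```bash
python3 -m inch '[{"grip":1,"dx":0.76,"dy":-1,"dz":0,"rx":0,"ry":0,"rz":0},{"grip":1,"dx":0.76,"dy":-1,"dz":0,"rx":0,"ry":0,"rz":0},{"grip":1,"dx":0.76,"dy":-1,"dz":0,"rx":0,"ry":0,"rz":0},{"grip":1,"dx":0.76,"dy":-1,"dz":0,"rx":0,"ry":0,"rz":0},{"grip":1,"dx":0.76,"dy":-1,"dz":0,"rx":0,"ry":0,"rz":0},{"grip":1,"dx":0.76,"dy":-1,"dz":0,"rx":0,"ry":0,"rz":0},{"grip":1,"dx":0.76,"dy":-1,"dz":0,"rx":0,"ry":0,"rz":0},{"grip":1,"dx":0.76,"dy":-1,"dz":0,"rx":0,"ry":0,"rz":0},{"grip":1,"dx":0.76,"dy":-1,"dz":0,"rx":0,"ry":0,"rz":0},{"grip":1,"dx":0.76,"dy":-1,"dz":0,"rx":0,"ry":0,"rz":0},{"grip":1,"dx":0.76,"dy":-1,"dz":0,"rx":0,"ry":0,"rz":0},{"grip":1,"dx":0.76,"dy":-1,"dz":0,"rx":0,"ry":0,"rz":0}]'; python3 go.py 0.45 -0.010 0.2 10
```

```text
time: 3.6
tool_pos: [0.4215, -0.1526, 0.2201]
ee_rot: [3.139, -0.003, 0.16]
wrist_force: [0.6, -0.1, -0.1]
width: 0.0938
t 3.6 tcp [ 0.4215 -0.1526  0.2201] yaw 9.15 w 0.0938 F [ 0.6 -0.1 -0.1]  d(units) [ 2.03 -5.45  0.8 ] rot [ 0.03 -0.03 -0.17]
```

```bash
python3 -m inch '[{"grip":1,"dx":0.34,"dy":-0.91,"dz":0,"rx":0,"ry":0,"rz":-0.1},{"grip":1,"dx":0.34,"dy":-0.91,"dz":0,"rx":0,"ry":0,"rz":-0.1},{"grip":1,"dx":0.34,"dy":-0.91,"dz":0,"rx":0,"ry":0,"rz":0},{"grip":1,"dx":0.34,"dy":-0.91,"dz":0,"rx":0,"ry":0,"rz":0},{"grip":1,"dx":0.34,"dy":-0.91,"dz":0,"rx":0,"ry":0,"rz":0},{"grip":1,"dx":0.34,"dy":-0.91,"dz":0,"rx":0,"ry":0,"rz":0},{"grip":1,"dx":0,"dy":0,"dz":0,"rx":0,"ry":0,"rz":0}]'; python3 go.py 0.498 -0.010 0.2 10; python3 - <<'E'
from h import *
s=cams.snapshot("wrist"); cv2.imwrite("pics/w1.png",s["frame"][:,:,::-1]); print(s["eye"],s["orientation"])
E
```

```text
time: 4.47
tool_pos: [0.4493, -0.0029, 0.2206]
ee_rot: [3.139, -0.005, 0.182]
wrist_force: [0.9, -0.0, -0.2]
width: 0.094
t 4.47 tcp [ 0.4493 -0.0029  0.2206] yaw 10.41 w 0.094 F [ 0.9 -0.  -0.2]  d(units) [1.86 0.63 0.83] rot [ 0.03 -0.05  0.08]
[0.53046003 0.01214657 0.38583963] [-0.28325369 -0.00379148 -1.38895726]
```

View pics/w1.png

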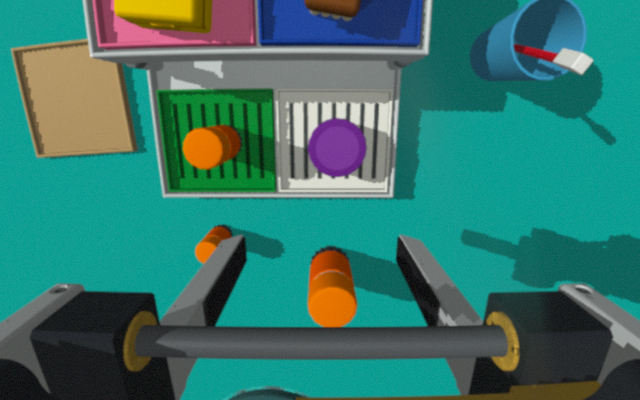

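```bash
python3 - <<'E'
from fit import *
s=cams.snapshot("wrist")
print(proj(s,[.498,-.01,.066]),proj(s,[.478,.1146,.098]))
for n,c,L,p0,z in (("jar","purple",cyl(.06,.052,.066),(.498,-.01,0),.06),("deo","orange",cyl(.039,.026,.098),(.478,.1146,0),.08)):
    m=mask(s,c,proj(s,[p0[0],p0[1],z])[0],22); h=mhull(m); print(n,h.min(0),h.max(0)); q,sc=fit([(s,L,h)],p0); print(q.round(4),sc)
t="green"; o=np.array(TR[t]); c=(.4868,.058,.1754)
m=mask(s,t,proj(s,rot(*c,o))[0],40); q,sc=fit([(s,box(.116,.128,.012,.012)+o,mhull(m))],c); print("caddy",q.round(4),sc)
E
python3 -m inch '[{"grip":1,"dx":0.93,"dy":0.32,"dz":0.4,"rx":0,"ry":0,"rz":0},{"grip":1,"dx":0.93,"dy":0.31,"dz":0.5,"rx":0,"ry":0,"rz":0.08},{"grip":1,"dx":0,"dy":0,"dz":0,"rx":0,"ry":0,"rz":0}]';python3 go.py 0.498 -0.010 0.043 10
```

```text
[[334.61472007 148.16817123]] [[198.69740615 149.63502017]]
jar [306.5 117.5] [364.5 176.5]
[ 0.4986 -0.0114  0.1283] [0.971]
deo [181.5 127.5] [221.5 168.5]
[0.4796 0.1114 0.0006] [0.619]
caddy [0.4887 0.0551 0.1725] [0.986]
time: 4.95
tool_pos: [0.4986, -0.0148, 0.1985]
ee_rot: [3.136, -0.005, 0.169]
wrist_force: [-0.6, 0.9, -0.4]
width: 0.0939
t 4.95 tcp [ 0.4986 -0.0148  0.1985] yaw 9.66 w 0.0939 F [-0.6  0.9 -0.4]  d(units) [-0.02 -0.23  6.22] rot [ 0.06 -0.06 -0.07]
```

```bash
python3 -m inch '[{"grip":1,"dx":-0.02,"dy":-0.2,"dz":0.9,"rx":0.03,"ry":-0.03,"rz":0},{"grip":1,"dx":0,"dy":0,"dz":0.9,"rx":0.03,"ry":-0.03,"rz":0},{"grip":1,"dx":0,"dy":0,"dz":0.9,"rx":0,"ry":0,"rz":0},{"grip":1,"dx":0,"dy":0,"dz":0.9,"rx":0,"ry":0,"rz":0},{"grip":1,"dx":0,"dy":0,"dz":0.9,"rx":0,"ry":0,"rz":0},{"grip":1,"dx":0,"dy":0,"dz":0.9,"rx":0,"ry":0,"rz":0},{"grip":1,"dx":0,"dy":0,"dz":0.6,"rx":0,"ry":0,"rz":0}]';python3 go.py 0.498 -0.0105 0.043 10
```

```text
time: 5.82
tool_pos: [0.4959, -0.0154, 0.0512]
ee_rot: [3.137, -0.006, 0.163]
wrist_force: [0.2, 0.7, 0.1]
width: 0.0939
t 5.83 tcp [ 0.4959 -0.0154  0.0512] yaw 9.31 w 0.0939 F [0.2 0.7 0.1]  d(units) [ 0.11 -0.18  0.33] rot [ 0.05 -0.07 -0.14]
```

```bash
python3 -m inch '[{"grip":1,"dx":0.11,"dy":-0.18,"dz":0.33,"rx":0.05,"ry":-0.07,"rz":-0.14},{"grip":1,"dx":0,"dy":0,"dz":0,"rx":0,"ry":0,"rz":0}]';python3 go.py 0.498 -0.0105 0.043 10
```

```text
time: 6.08
tool_pos: [0.4974, -0.0107, 0.0426]
ee_rot: [-3.141, 0.001, 0.175]
wrist_force: [0.4, -0.7, 0.4]
width: 0.094
t 6.08 tcp [ 0.4974 -0.0107  0.0426] yaw 10.01 w 0.094 F [ 0.4 -0.7  0.4]  d(units) [ 0.02 -0.   -0.01] rot [-0.01  0.01  0.  ]
```

Good. I close, then lift.

```bash
python3 -m inch '[{"grip":0,"dx":0,"dy":0,"dz":0,"rx":0,"ry":0,"rz":0},{"grip":0,"dx":0,"dy":0,"dz":0,"rx":0,"ry":0,"rz":0},{"grip":0,"dx":0,"dy":0,"dz":0,"rx":0,"ry":0,"rz":0},{"grip":0,"dx":0,"dy":0,"dz":0,"rx":0,"ry":0,"rz":0},{"grip":0,"dx":0,"dy":0,"dz":0,"rx":0,"ry":0,"rz":0},{"grip":0,"dx":0,"dy":0,"dz":0,"rx":0,"ry":0,"rz":0}]';python3 go.py 0.498 -0.0105 0.043 10
```

```text
time: 6.82
tool_pos: [0.4992, -0.0109, 0.0451]
ee_rot: [3.141, -0.003, 0.175]
wrist_force: [1.1, -0.1, 0.3]
width: 0.0599
t 6.83 tcp [ 0.4992 -0.0109  0.0451] yaw 10.04 w 0.0599 F [ 1.1 -0.1  0.3]  d(units) [-0.04 -0.02  0.08] rot [ 0.01 -0.04  0.01]
```

```bash
python3 -m inch '[{"grip":0,"dx":0,"dy":0,"dz":-0.5,"rx":0,"ry":0,"rz":0},{"grip":0,"dx":0,"dy":0,"dz":-1,"rx":0,"ry":0,"rz":0},{"grip":0,"dx":0,"dy":0,"dz":-1,"rx":0,"ry":0,"rz":0},{"grip":0,"dx":0,"dy":0,"dz":-1,"rx":0,"ry":0,"rz":0},{"grip":0,"dx":0,"dy":0,"dz":-1,"rx":0,"ry":0,"rz":0},{"grip":0,"dx":0,"dy":0,"dz":-0.6,"rx":0,"ry":0,"rz":0}]';python3 go.py 0.4833 0.31 0.165 10
```

```text
time: 7.58
tool_pos: [0.4975, -0.0107, 0.178]
ee_rot: [3.142, -0.001, 0.175]
wrist_force: [-0.0, 0.1, -1.5]
width: 0.0593
t 7.58 tcp [ 0.4975 -0.0107  0.178 ] yaw 10.04 w 0.0593 F [-0.   0.1 -1.5]  d(units) [  1.67 -12.73   0.52] rot [ 0.   -0.01  0.01]
```

```bash
python3 -m inch '[{"grip":0,"dx":0.13,"dy":-1,"dz":0,"rx":0,"ry":0,"rz":0},{"grip":0,"dx":0.13,"dy":-1,"dz":0,"rx":0,"ry":0,"rz":0},{"grip":0,"dx":0.13,"dy":-1,"dz":0,"rx":0,"ry":0,"rz":0},{"grip":0,"dx":0.13,"dy":-1,"dz":0,"rx":0,"ry":0,"rz":0},{"grip":0,"dx":0.13,"dy":-1,"dz":0,"rx":0,"ry":0,"rz":0},{"grip":0,"dx":0.13,"dy":-1,"dz":0,"rx":0,"ry":0,"rz":0},{"grip":0,"dx":0.13,"dy":-1,"dz":0,"rx":0,"ry":0,"rz":0},{"grip":0,"dx":0.13,"dy":-1,"dz":0,"rx":0,"ry":0,"rz":0},{"grip":0,"dx":0.13,"dy":-1,"dz":0,"rx":0,"ry":0,"rz":0},{"grip":0,"dx":0.13,"dy":-1,"dz":0,"rx":0,"ry":0,"rz":0},{"grip":0,"dx":0.13,"dy":-1,"dz":0,"rx":0,"ry":0,"rz":0},{"grip":0,"dx":0.13,"dy":-1,"dz":0,"rx":0,"ry":0,"rz":0}]';python3 go.py 0.4833 0.31 0.165 10
```

```text
time: 9.07
tool_pos: [0.4827, 0.2987, 0.18]
ee_rot: [3.139, 0.002, 0.171]
wrist_force: [1.0, 0.2, -0.7]
width: 0.0599
t 9.07 tcp [0.4827 0.2987 0.18  ] yaw 9.79 w 0.0599 F [ 1.   0.2 -0.7]  d(units) [ 0.1  -0.44  0.6 ] rot [ 0.03  0.02 -0.04]
```

```bash
python3 -m inch '[{"grip":0,"dx":0.1,"dy":-0.44,"dz":0.9,"rx":0,"ry":0,"rz":0},{"grip":0,"dx":0,"dy":0,"dz":0.9,"rx":0,"ry":0,"rz":0},{"grip":0,"dx":0,"dy":0,"dz":0.9,"rx":0,"ry":0,"rz":0},{"grip":0,"dx":0,"dy":0,"dz":0.9,"rx":0,"ry":0,"rz":0},{"grip":0,"dx":0,"dy":0,"dz":0.9,"rx":0,"ry":0,"rz":0},{"grip":0,"dx":0,"dy":0,"dz":0.7,"rx":0,"ry":0,"rz":0},{"grip":0,"dx":0,"dy":0,"dz":0.3,"rx":0,"ry":0,"rz":0},{"grip":0,"dx":0,"dy":0,"dz":0,"rx":0,"ry":0,"rz":0}]';python3 go.py 0.4833 0.31 0.030 10
```

```text
time: 10.07
tool_pos: [0.482, 0.3123, 0.0384]
ee_rot: [3.139, 0.004, 0.175]
wrist_force: [-0.7, -0.4, -0.9]
width: 0.0598
t 10.07 tcp [0.482  0.3123 0.0384] yaw 10.01 w 0.0598 F [-0.7 -0.4 -0.9]  d(units) [0.04 0.1  0.34] rot [0.03 0.04 0.  ]
```

```bash
python3 -m inch '[{"grip":0,"dx":0,"dy":0,"dz":0.2,"rx":0.03,"ry":0.04,"rz":0},{"grip":0,"dx":0,"dy":0,"dz":0.12,"rx":0,"ry":0,"rz":0},{"grip":0,"dx":0,"dy":0,"dz":0,"rx":0,"ry":0,"rz":0}]';python3 go.py 0.4833 0.31 0.030 10
```

```text
time: 10.45
tool_pos: [0.4834, 0.313, 0.0322]
ee_rot: [-3.14, -0.004, 0.175]
wrist_force: [0.2, -0.3, -0.7]
width: 0.0597
t 10.45 tcp [0.4834 0.313  0.0322] yaw 10.01 w 0.0597 F [ 0.2 -0.3 -0.7]  d(units) [-0.03  0.12  0.09] rot [-0.02 -0.04  0.  ]
```

```bash
python3 -m inch '[{"grip":0,"dx":0,"dy":0,"dz":0.08,"rx":0,"ry":0,"rz":0},{"grip":0,"dx":0,"dy":0,"dz":0.04,"rx":0,"ry":0,"rz":0}]';python3 go.py 0.4833 0.31 0.030 10
```

```text
time: 10.7
tool_pos: [0.4838, 0.3132, 0.0301]
ee_rot: [-3.14, -0.005, 0.175]
wrist_force: [-2.0, -0.9, 2.8]
width: 0.0595
t 10.7 tcp [0.4838 0.3132 0.0301] yaw 10.01 w 0.0595 F [-2.  -0.9  2.8]  d(units) [-0.04  0.12  0.  ] rot [-0.02 -0.06  0.  ]
```

```bash
python3 -m inch '[{"grip":1,"dx":0,"dy":0,"dz":0,"rx":0,"ry":0,"rz":0},{"grip":1,"dx":0,"dy":0,"dz":0,"rx":0,"ry":0,"rz":0},{"grip":1,"dx":0,"dy":0,"dz":0,"rx":0,"ry":0,"rz":0},{"grip":1,"dx":0,"dy":0,"dz":-0.6,"rx":0,"ry":0,"rz":0},{"grip":1,"dx":0,"dy":0,"dz":-1,"rx":0,"ry":0,"rz":0},{"grip":1,"dx":0,"dy":0,"dz":-1,"rx":0,"ry":0,"rz":0},{"grip":1,"dx":0,"dy":0,"dz":-1,"rx":0,"ry":0,"rz":0},{"grip":1,"dx":0,"dy":0,"dz":-1,"rx":0,"ry":0,"rz":0},{"grip":1,"dx":0,"dy":0,"dz":-1,"rx":0,"ry":0,"rz":0},{"grip":1,"dx":0,"dy":0,"dz":-1,"rx":0,"ry":0,"rz":0},{"grip":1,"dx":0,"dy":0,"dz":-1,"rx":0,"ry":0,"rz":0},{"grip":1,"dx":0,"dy":0,"dz":0,"rx":0,"ry":0,"rz":0}]';python3 go.py 0.6179 0.1440 0.22 5
```

```text
time: 12.2
tool_pos: [0.484, 0.3133, 0.2368]
ee_rot: [-3.136, -0.017, 0.175]
wrist_force: [0.3, -0.5, -0.3]
width: 0.0939
t 12.2 tcp [0.484  0.3133 0.2368] yaw 10.01 w 0.0939 F [ 0.3 -0.5 -0.3]  d(units) [4.09 7.6  0.7 ] rot [-0.07 -0.19  1.  ]
```

```bash
python3 - <<'E'
from fit import *
s=cams.snapshot("top"); w=cams.snapshot("wrist")
cv2.imwrite("pics/t2.png",cv2.resize(s["frame"][95:300,180:480,::-1],None,fx=2.6,fy=2.6)); cv2.imwrite("pics/w2.png",w["frame"][:,:,::-1])
E
```

```text
(no output)
```

View pics/t2.png

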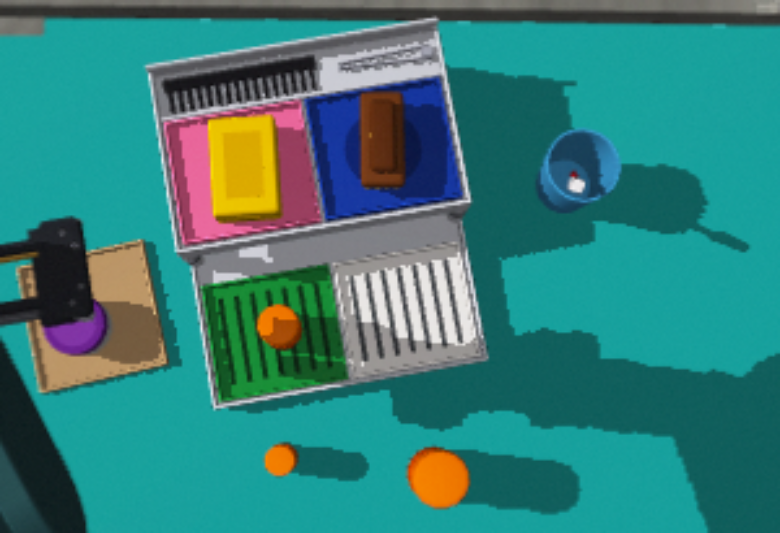

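View pics/w2.png

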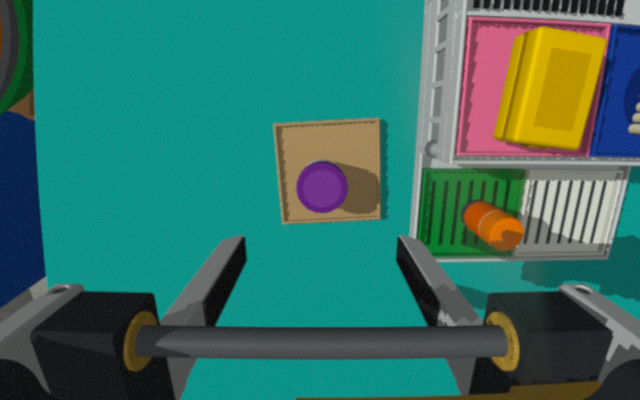

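Jar is upright in the drip tray (wrist view 322,187), and the white tray is empty. Next, the soap box.

```bash
python3 -m inch '[{"grip":0.87,"dx":0.51,"dy":0.95,"dz":0.05,"rx":-0.07,"ry":-0.19,"rz":0},{"grip":0.87,"dx":0.51,"dy":0.95,"dz":0.05,"rx":0,"ry":0,"rz":0},{"grip":0.87,"dx":0.51,"dy":0.95,"dz":0.05,"rx":0,"ry":0,"rz":0},{"grip":0.87,"dx":0.51,"dy":0.95,"dz":0.05,"rx":0,"ry":0,"rz":0},{"grip":0.87,"dx":0.51,"dy":0.95,"dz":0.05,"rx":0,"ry":0,"rz":0},{"grip":0.87,"dx":0.51,"dy":0.95,"dz":0.05,"rx":0,"ry":0,"rz":0},{"grip":0.87,"dx":0.51,"dy":0.95,"dz":0.05,"rx":0,"ry":0,"rz":0.6},{"grip":0.87,"dx":0.51,"dy":0.95,"dz":0.05,"rx":0,"ry":0,"rz":0.6},{"grip":0.87,"dx":0,"dy":0,"dz":0,"rx":0,"ry":0,"rz":0}]';python3 go.py 0.618 0.1440 0.131 4; python3 - <<'E'
from fit import *
w=cams.snapshot("wrist")
cv2.imwrite("pics/w3.png",w["frame"][:,:,::-1]); print(proj(w,[.618,.144,.147]))
E
```

```text
time: 13.42
tool_pos: [0.6116, 0.1362, 0.2029]
ee_rot: [3.134, 0.037, 0.069]
wrist_force: [0.1, 0.9, 0.4]
width: 0.0817
t 13.43 tcp [0.6116 0.1362 0.2029] yaw 3.96 w 0.0817 F [0.1 0.9 0.4]  d(units) [ 0.38 -0.32  2.86] rot [ 0.09  0.42 -0.01]
[[309.61138299 214.47661583]]
```

View pics/w3.png

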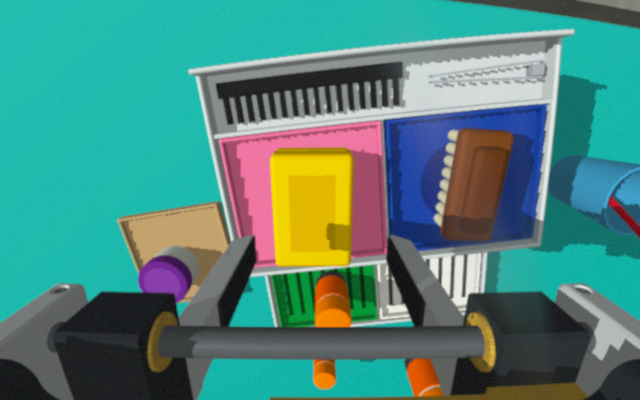

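Wrist view: the soap top is centred at about (312,207) with its edges parallel to the jaws, and the prediction of (310,214) agrees. I descend.

```bash
python3 -m inch '[{"grip":0.87,"dx":0.38,"dy":-0.32,"dz":0.3,"rx":0.09,"ry":0.42,"rz":0},{"grip":0.87,"dx":0,"dy":0,"dz":0.7,"rx":0,"ry":0,"rz":0},{"grip":0.87,"dx":0,"dy":0,"dz":0.7,"rx":0,"ry":0,"rz":0},{"grip":0.87,"dx":0,"dy":0,"dz":0.4,"rx":0,"ry":0,"rz":0},{"grip":0.87,"dx":0,"dy":0,"dz":0,"rx":0,"ry":0,"rz":0}]';python3 go.py 0.619 0.1440 0.131 4
```

```text
time: 14.1
tool_pos: [0.6158, 0.1489, 0.1442]
ee_rot: [-3.14, 0.007, 0.076]
wrist_force: [-0.4, 0.1, -0.3]
width: 0.0819
t 14.1 tcp [0.6158 0.1489 0.1442] yaw 4.38 w 0.0819 F [-0.4  0.1 -0.3]  d(units) [0.12 0.2  0.53] rot [-0.02  0.08  0.08]
```

```bash
python3 -m inch '[{"grip":0.87,"dx":0.12,"dy":0.18,"dz":0.3,"rx":-0.02,"ry":0.08,"rz":0.08},{"grip":0.87,"dx":0,"dy":0,"dz":0.2,"rx":0,"ry":0,"rz":0},{"grip":0.87,"dx":0,"dy":0,"dz":0,"rx":0,"ry":0,"rz":0}]';python3 go.py 0.619 0.1440 0.131 4
```

```text
time: 14.48
tool_pos: [0.62, 0.1441, 0.1319]
ee_rot: [3.141, -0.002, 0.069]
wrist_force: [0.5, 0.2, 0.2]
width: 0.0819
t 14.47 tcp [0.62   0.1441 0.1319] yaw 3.93 w 0.0819 F [0.5 0.2 0.2]  d(units) [-0.04  0.    0.04] rot [ 0.01 -0.03 -0.01]
```

```bash
python3 -m inch '[{"grip":0,"dx":0,"dy":0,"dz":0.04,"rx":0,"ry":0,"rz":0},{"grip":0,"dx":0,"dy":0,"dz":0,"rx":0,"ry":0,"rz":0},{"grip":0,"dx":0,"dy":0,"dz":0,"rx":0,"ry":0,"rz":0},{"grip":0,"dx":0,"dy":0,"dz":0,"rx":0,"ry":0,"rz":0},{"grip":0,"dx":0,"dy":0,"dz":0,"rx":0,"ry":0,"rz":0}]';python3 go.py 0.619 0.1440 0.131 4
```

```text
time: 15.1
tool_pos: [0.6206, 0.144, 0.1318]
ee_rot: [3.141, -0.004, 0.068]
wrist_force: [-0.0, -1.2, -0.1]
width: 0.0597
t 15.1 tcp [0.6206 0.144  0.1318] yaw 3.92 w 0.0597 F [-0.  -1.2 -0.1]  d(units) [-0.06 -0.01  0.03] rot [ 0.01 -0.05 -0.02]
```

```bash
python3 -m inch '[{"grip":0,"dx":0,"dy":0,"dz":-0.5,"rx":0,"ry":0,"rz":0},{"grip":0,"dx":0,"dy":0,"dz":-1,"rx":0,"ry":0,"rz":0},{"grip":0,"dx":0,"dy":0,"dz":-1,"rx":0,"ry":0,"rz":0},{"grip":0,"dx":0,"dy":0,"dz":-0.8,"rx":0,"ry":0,"rz":0},{"grip":0,"dx":0,"dy":0,"dz":-0.2,"rx":0,"ry":0,"rz":-0.4},{"grip":0,"dx":0,"dy":0,"dz":0,"rx":0,"ry":0,"rz":-0.4},{"grip":0,"dx":0,"dy":0,"dz":0,"rx":0,"ry":0,"rz":-0.4},{"grip":0,"dx":0,"dy":0,"dz":0,"rx":0,"ry":0,"rz":0}]';python3 go.py 0.501 -0.008 0.215 10
```

```text
time: 16.1
tool_pos: [0.6189, 0.1443, 0.2214]
ee_rot: [3.141, 0.0, 0.181]
wrist_force: [0.3, 0.4, -0.3]
width: 0.0597
t 16.1 tcp [0.6189 0.1443 0.2214] yaw 10.38 w 0.0597 F [ 0.3  0.4 -0.3]  d(units) [-5.74  5.14  0.26] rot [0.   0.   0.08]
```

```bash
python3 -m inch '[{"grip":0,"dx":-0.82,"dy":0.73,"dz":0,"rx":0,"ry":0,"rz":0},{"grip":0,"dx":-0.82,"dy":0.73,"dz":0,"rx":0,"ry":0,"rz":0},{"grip":0,"dx":-0.82,"dy":0.73,"dz":0,"rx":0,"ry":0,"rz":0},{"grip":0,"dx":-0.82,"dy":0.73,"dz":0,"rx":0,"ry":0,"rz":0},{"grip":0,"dx":-0.82,"dy":0.73,"dz":0,"rx":0,"ry":0,"rz":0},{"grip":0,"dx":-0.82,"dy":0.73,"dz":0,"rx":0,"ry":0,"rz":0},{"grip":0,"dx":-0.82,"dy":0.73,"dz":0,"rx":0,"ry":0,"rz":0.06},{"grip":0,"dx":0,"dy":0,"dz":0,"rx":0,"ry":0,"rz":0}]';python3 go.py 0.501 -0.008 0.0428 10
```

```text
time: 17.1
tool_pos: [0.4946, -0.0113, 0.2147]
ee_rot: [-3.14, 0.012, 0.177]
wrist_force: [0.2, 0.5, -1.8]
width: 0.0599
t 17.1 tcp [ 0.4946 -0.0113  0.2147] yaw 10.16 w 0.0599 F [ 0.2  0.5 -1.8]  d(units) [ 0.36 -0.07  6.87] rot [-0.02  0.14  0.03]
```

```bash
python3 - <<'E'
from fit import *
w=cams.snapshot("wrist")
cv2.imwrite("pics/w4.png",w["frame"][:,:,::-1])
E
```

```text
(no output)
```

View pics/w4.png

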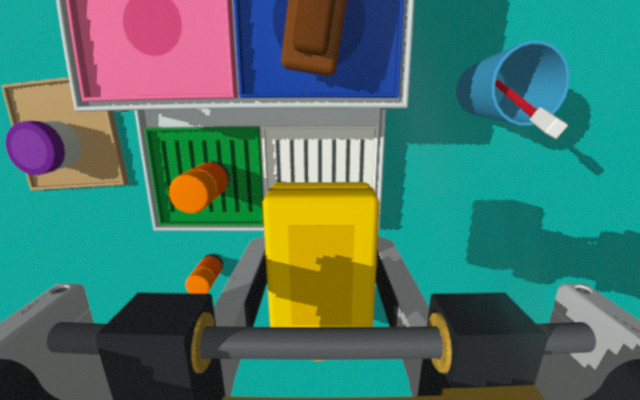

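Soap is held square, with its front edge at (320,185). I lower it into the white tray.

```bash
python3 -m inch '[{"grip":0,"dx":0.36,"dy":-0.07,"dz":0.9,"rx":0,"ry":0.14,"rz":0},{"grip":0,"dx":0,"dy":0,"dz":0.9,"rx":0,"ry":0,"rz":0},{"grip":0,"dx":0,"dy":0,"dz":0.9,"rx":0,"ry":0,"rz":0},{"grip":0,"dx":0,"dy":0,"dz":0.9,"rx":0,"ry":0,"rz":0},{"grip":0,"dx":0,"dy":0,"dz":0.9,"rx":0,"ry":0,"rz":0},{"grip":0,"dx":0,"dy":0,"dz":0.9,"rx":0,"ry":0,"rz":0},{"grip":0,"dx":0,"dy":0,"dz":0.6,"rx":0,"ry":0,"rz":0},{"grip":0,"dx":0,"dy":0,"dz":0,"rx":0,"ry":0,"rz":0}]';python3 go.py 0.501 -0.008 0.0428 10
```

```text
time: 18.15
tool_pos: [0.508, 0.0006, 0.0579]
ee_rot: [-3.135, -0.002, 0.186]
wrist_force: [-0.6, 0.2, -1.3]
width: 0.0601
t 18.15 tcp [0.508  0.0006 0.0579] yaw 10.68 w 0.0601 F [-0.6  0.2 -1.3]  d(units) [-0.34  0.29  0.6 ] rot [-0.08 -0.03  0.14]
```

```bash
python3 -m inch '[{"grip":0,"dx":-0.3,"dy":0.28,"dz":0.2,"rx":-0.06,"ry":-0.03,"rz":0.13},{"grip":0,"dx":0,"dy":0,"dz":0.2,"rx":0,"ry":0,"rz":0},{"grip":0,"dx":0,"dy":0,"dz":0,"rx":0,"ry":0,"rz":0}]';python3 go.py 0.501 -0.008 0.0428 10
```

```text
time: 18.52
tool_pos: [0.5033, -0.0083, 0.0494]
ee_rot: [3.141, -0.003, 0.174]
wrist_force: [0.2, 0.2, -0.9]
width: 0.0595
t 18.52 tcp [ 0.5033 -0.0083  0.0494] yaw 9.99 w 0.0595 F [ 0.2  0.2 -0.9]  d(units) [-0.09 -0.03  0.26] rot [ 0.   -0.04 -0.  ]
```

```bash
python3 -m inch '[{"grip":0,"dx":-0.08,"dy":-0.02,"dz":0.15,"rx":0,"ry":-0.04,"rz":0},{"grip":0,"dx":0,"dy":0,"dz":0.1,"rx":0,"ry":0,"rz":0}]';python3 go.py 0.501 -0.008 0.0428 10
```

```text
time: 18.77
tool_pos: [0.5018, -0.0083, 0.0438]
ee_rot: [3.141, -0.002, 0.174]
wrist_force: [-0.0, -0.5, -0.6]
width: 0.0598
t 18.77 tcp [ 0.5018 -0.0083  0.0438] yaw 9.98 w 0.0598 F [-0.  -0.5 -0.6]  d(units) [-0.03 -0.02  0.04] rot [ 0.01 -0.02 -0.  ]
```

```bash
python3 -m inch '[{"grip":0,"dx":0,"dy":0,"dz":0.06,"rx":0,"ry":0,"rz":0},{"grip":0,"dx":0,"dy":0,"dz":0.04,"rx":0,"ry":0,"rz":0}]';python3 go.py 0.501 -0.008 0.0428 10
```

```text
time: 19.02
tool_pos: [0.5019, -0.0083, 0.0428]
ee_rot: [3.141, -0.002, 0.174]
wrist_force: [-4.3, 0.4, 6.5]
width: 0.0596
t 19.02 tcp [ 0.5019 -0.0083  0.0428] yaw 9.99 w 0.0596 F [-4.3  0.4  6.5]  d(units) [-0.04 -0.02 -0.  ] rot [ 0.01 -0.02 -0.  ]
```

```bash
python3 -m inch '[{"grip":0.87,"dx":0,"dy":0,"dz":0,"rx":0,"ry":0,"rz":0},{"grip":0.87,"dx":0,"dy":0,"dz":0,"rx":0,"ry":0,"rz":0},{"grip":0.87,"dx":0,"dy":0,"dz":0,"rx":0,"ry":0,"rz":0},{"grip":0.87,"dx":0,"dy":0,"dz":-0.6,"rx":0,"ry":0,"rz":0},{"grip":0.87,"dx":0,"dy":0,"dz":-1,"rx":0,"ry":0,"rz":0},{"grip":0.87,"dx":0,"dy":0,"dz":-1,"rx":0,"ry":0,"rz":0},{"grip":0.87,"dx":0,"dy":0,"dz":-1,"rx":0,"ry":0,"rz":0},{"grip":0.87,"dx":0,"dy":0,"dz":-1,"rx":0,"ry":0,"rz":0},{"grip":0.87,"dx":-0.5,"dy":-0.7,"dz":-1,"rx":0,"ry":0,"rz":0},{"grip":0.87,"dx":-0.5,"dy":-0.7,"dz":-0.6,"rx":0,"ry":0,"rz":0},{"grip":0.87,"dx":0,"dy":0,"dz":0,"rx":0,"ry":0,"rz":0}]';python3 go.py 0.478 0.114 0.22 10;python3 - <<'E'
from fit import *
w=cams.snapshot("wrist"); s=cams.snapshot("top")
cv2.imwrite("pics/w5.png",w["frame"][:,:,::-1]); cv2.imwrite("pics/t5.png",cv2.resize(s["frame"][95:300,180:480,::-1],None,fx=2.6,fy=2.6))
it=[]
for x in (s,w):
  h=mhull(mask(x,"yellow",proj(x,[.499,-.008,.04])[0],40)); print(h.min(0),h.max(0)); it.append((x,box(.09,.06,.02,.058),h))
for k in ([it[0]],[it[1]],it): q,sc=fit(k,(.499,-.008,.175)); print(q.round(4),np.degrees(q[2]),sc)
E
```

```text
time: 20.4
tool_pos: [0.4722, 0.0223, 0.2104]
ee_rot: [3.138, -0.013, 0.174]
wrist_force: [0.5, -1.3, -0.3]
width: 0.0817
t 20.4 tcp [0.4722 0.0223 0.2104] yaw 9.95 w 0.0817 F [ 0.5 -1.3 -0.3]  d(units) [ 0.87 -3.57 -0.38] rot [ 0.04 -0.14 -0.01]Traceback (most recent call last):
  File "<stdin>", line 6, in <module>
  File "fit.py", line 20, in mhull
    yy,xx=np.nonzero(m); p=np.c_[xx,yy]; q=np.concatenate([p+o for o in ([-.5,-.5],[.5,-.5],[-.5,.5],[.5,.5])]); return hull(q)
                                                                                                                        ~~~~^^^
  File "fit.py", line 3, in hull
    def hull(p): return cv2.convexHull(np.asarray(p,np.float32))[:,0]
                        ~~~~~~~~~~~~~~~~~~~~~~~~~~~~~~~~~~~~~~~~^^^^^
TypeError: 'NoneType' object is not subscriptable
```

View pics/w5.png

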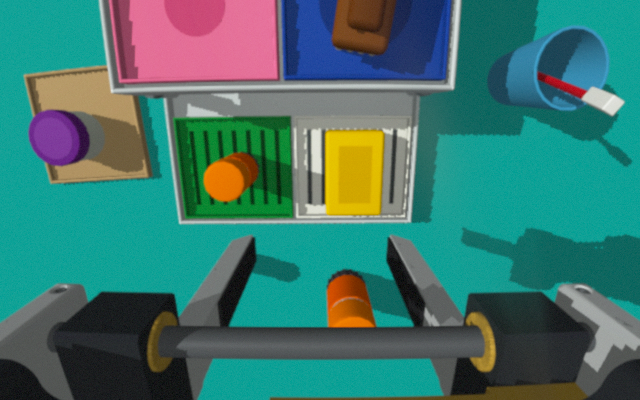

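View pics/t5.png

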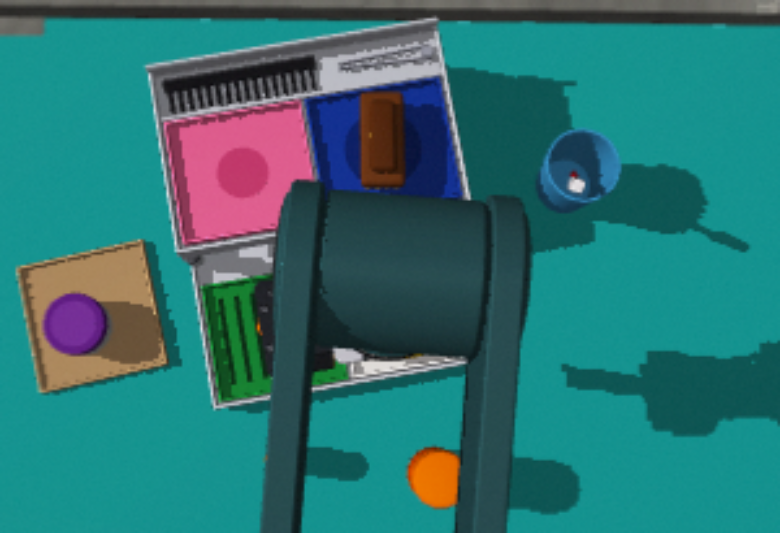

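```bash
python3 - <<'E'
from fit import *
w=cams.snapshot("wrist"); s=cams.snapshot("top"); d=cams.snapshot("side")
print("deo",onz(w,[226,181],.098)); print("pinkmark top",onz(s,[273.1,161.2],.109)); 
print("soap wrist",onz(w,[354,172],.058), "white tray", onz(w,[[298,118],[410,118],[298,218],[410,218]],.028).mean(0))
print("green outer corners",onz(w,[[177,118],[292,118],[180,219],[291,217]],.028).mean(0))
m=mask(d,"orange",proj(d,[.478,.1146,.06])[0],14)
cv2.imwrite("pics/d6.png",cv2.resize(d["frame"][200:300,260:380,::-1],None,fx=5,fy=5,interpolation=cv2.INTER_CUBIC))
for p in ([.478,.1146,.098],[.478,.1146,.02]): print(proj(d,p))
print(robot.get_obs()["time"])
E
```

```text
deo [[0.48046466 0.10880594 0.098     ]]
pinkmark top [[0.61801101 0.14765355 0.109     ]]
soap wrist [[ 0.50163089 -0.00868077  0.058     ]] white tray [ 0.4990342  -0.01274152  0.028     ]
green outer corners [0.47627262 0.11913467 0.028     ]
[[309.99220437 237.16068143]]
[[309.56868038 266.05289905]]
20.65
```

View pics/d6.png

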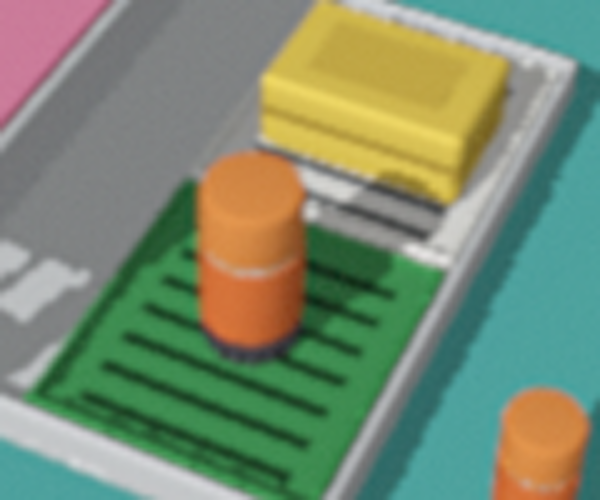

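```bash
python3 -m inch '[{"grip":0.8,"dx":0.22,"dy":-0.89,"dz":0,"rx":0.04,"ry":-0.14,"rz":0},{"grip":0.8,"dx":0.22,"dy":-0.89,"dz":0,"rx":0,"ry":0,"rz":0},{"grip":0.8,"dx":0.22,"dy":-0.89,"dz":0,"rx":0,"ry":0,"rz":0},{"grip":0.8,"dx":0.22,"dy":-0.89,"dz":0,"rx":0,"ry":0,"rz":0},{"grip":0.8,"dx":0,"dy":0,"dz":0,"rx":0,"ry":0,"rz":0}]';python3 go.py 0.478 0.114 0.12 10
```

```text
time: 21.28
tool_pos: [0.4782, 0.1124, 0.2004]
ee_rot: [-3.14, 0.018, 0.167]
wrist_force: [1.1, -0.6, -0.0]
width: 0.0752
t 21.27 tcp [0.4782 0.1124 0.2004] yaw 9.55 w 0.0752 F [ 1.1 -0.6 -0. ]  d(units) [ 0.06 -0.06  3.21] rot [-0.02  0.21 -0.09]
```

```bash
python3 -m inch '[{"grip":0.8,"dx":0,"dy":-0.06,"dz":0.8,"rx":0,"ry":0.2,"rz":-0.09},{"grip":0.8,"dx":0,"dy":0,"dz":0.8,"rx":0,"ry":0,"rz":0},{"grip":0.8,"dx":0,"dy":0,"dz":0.8,"rx":0,"ry":0,"rz":0},{"grip":0.8,"dx":0,"dy":0,"dz":0.4,"rx":0,"ry":0,"rz":0},{"grip":0.8,"dx":0,"dy":0,"dz":0,"rx":0,"ry":0,"rz":0}]';python3 go.py 0.478 0.114 0.062 10
```

```text
time: 21.9
tool_pos: [0.4778, 0.1087, 0.1261]
ee_rot: [3.14, 0.005, 0.171]
wrist_force: [0.3, 0.7, -0.4]
width: 0.075
t 21.9 tcp [0.4778 0.1087 0.1261] yaw 9.78 w 0.075 F [ 0.3  0.7 -0.4]  d(units) [ 0.06 -0.21  2.56] rot [ 0.02  0.05 -0.04]
```

```bash
python3 -m inch '[{"grip":0.8,"dx":0.05,"dy":-0.21,"dz":0.3,"rx":0,"ry":0.05,"rz":-0.04},{"grip":0.8,"dx":0,"dy":0,"dz":0.7,"rx":0,"ry":0,"rz":0},{"grip":0.8,"dx":0,"dy":0,"dz":0.7,"rx":0,"ry":0,"rz":0},{"grip":0.8,"dx":0,"dy":0,"dz":0.6,"rx":0,"ry":0,"rz":0},{"grip":0.8,"dx":0,"dy":0,"dz":0.1,"rx":0,"ry":0,"rz":0},{"grip":0.8,"dx":0,"dy":0,"dz":0,"rx":0,"ry":0,"rz":0}]';python3 go.py 0.478 0.114 0.062 10
```

```text
time: 22.65
tool_pos: [0.4792, 0.1144, 0.0636]
ee_rot: [3.14, -0.003, 0.175]
wrist_force: [0.6, -0.5, -1.0]
width: 0.0754
t 22.65 tcp [0.4792 0.1144 0.0636] yaw 10.02 w 0.0754 F [ 0.6 -0.5 -1. ]  d(units) [-0.05  0.01  0.06] rot [ 0.02 -0.03  0.  ]
```

```bash
python3 -m inch '[{"grip":0,"dx":-0.03,"dy":0,"dz":0.06,"rx":0,"ry":-0.03,"rz":0},{"grip":0,"dx":0,"dy":0,"dz":0,"rx":0,"ry":0,"rz":0},{"grip":0,"dx":0,"dy":0,"dz":0,"rx":0,"ry":0,"rz":0},{"grip":0,"dx":0,"dy":0,"dz":0,"rx":0,"ry":0,"rz":0},{"grip":0,"dx":0,"dy":0,"dz":0,"rx":0,"ry":0,"rz":0},{"grip":0,"dx":0,"dy":0,"dz":0,"rx":0,"ry":0,"rz":0},{"grip":0,"dx":0,"dy":0,"dz":0,"rx":0,"ry":0,"rz":0}]';python3 go.py 0.478 0.114 0.062 10
```

```text
time: 23.52
tool_pos: [0.4798, 0.1143, 0.0638]
ee_rot: [3.139, -0.004, 0.175]
wrist_force: [-0.0, -0.4, -1.2]
width: 0.0385
t 23.52 tcp [0.4798 0.1143 0.0638] yaw 10.01 w 0.0385 F [-0.  -0.4 -1.2]  d(units) [-0.07 -0.    0.07] rot [ 0.03 -0.04  0.  ]
```

```bash
python3 -m inch '[{"grip":0,"dx":0,"dy":0,"dz":-0.5,"rx":0,"ry":0,"rz":0},{"grip":0,"dx":0,"dy":0,"dz":-0.9,"rx":0,"ry":0,"rz":0},{"grip":0,"dx":0,"dy":0,"dz":-0.9,"rx":0,"ry":0,"rz":0},{"grip":0,"dx":0,"dy":0,"dz":-0.9,"rx":0,"ry":0,"rz":0},{"grip":0,"dx":0,"dy":0,"dz":-0.9,"rx":0,"ry":0,"rz":0},{"grip":0,"dx":0,"dy":0,"dz":-0.9,"rx":0,"ry":0,"rz":0},{"grip":0,"dx":0,"dy":0,"dz":-0.6,"rx":0,"ry":0,"rz":0},{"grip":0,"dx":0,"dy":0,"dz":0,"rx":0,"ry":0,"rz":0}]';python3 go.py 0.618 0.148 0.2 10
```

```text
time: 24.52
tool_pos: [0.4788, 0.1146, 0.2124]
ee_rot: [3.139, -0.005, 0.175]
wrist_force: [0.6, -0.2, -0.1]
width: 0.0386
t 24.52 tcp [0.4788 0.1146 0.2124] yaw 10.02 w 0.0386 F [ 0.6 -0.2 -0.1]  d(units) [ 5.71 -0.35  0.52] rot [ 0.03 -0.06  0.  ]
```

```bash
python3 -m inch '[{"grip":0,"dx":0.82,"dy":-0.05,"dz":0,"rx":0,"ry":-0.06,"rz":0},{"grip":0,"dx":0.82,"dy":-0.05,"dz":0,"rx":0,"ry":0,"rz":0},{"grip":0,"dx":0.82,"dy":-0.05,"dz":0,"rx":0,"ry":0,"rz":0},{"grip":0,"dx":0.82,"dy":-0.05,"dz":0,"rx":0,"ry":0,"rz":0},{"grip":0,"dx":0.82,"dy":-0.05,"dz":0,"rx":0,"ry":0,"rz":0},{"grip":0,"dx":0.82,"dy":-0.05,"dz":0,"rx":0,"ry":0,"rz":0},{"grip":0,"dx":0.82,"dy":-0.05,"dz":0,"rx":0,"ry":0,"rz":0},{"grip":0,"dx":0,"dy":0,"dz":0,"rx":0,"ry":0,"rz":0}]';python3 go.py 0.618 0.148 0.1528 10
```

```text
time: 25.52
tool_pos: [0.6182, 0.1486, 0.2007]
ee_rot: [3.14, 0.019, 0.175]
wrist_force: [-0.9, -0.5, -1.0]
width: 0.0388
t 25.52 tcp [0.6182 0.1486 0.2007] yaw 10.02 w 0.0388 F [-0.9 -0.5 -1. ]  d(units) [0.02 0.02 1.91] rot [0.02 0.22 0.  ]
```

```bash
python3 -m inch '[{"grip":0,"dx":0,"dy":0,"dz":0.2,"rx":0,"ry":0.22,"rz":0},{"grip":0,"dx":0,"dy":0,"dz":0.5,"rx":0,"ry":0,"rz":0},{"grip":0,"dx":0,"dy":0,"dz":0.5,"rx":0,"ry":0,"rz":0},{"grip":0,"dx":0,"dy":0,"dz":0.3,"rx":0,"ry":0,"rz":0},{"grip":0,"dx":0,"dy":0,"dz":0,"rx":0,"ry":0,"rz":0}]';python3 go.py 0.618 0.148 0.1528 10
```

```text
time: 26.15
tool_pos: [0.6147, 0.1479, 0.1585]
ee_rot: [3.14, 0.004, 0.175]
wrist_force: [0.2, -0.3, -1.6]
width: 0.0383
t 26.15 tcp [0.6147 0.1479 0.1585] yaw 10.02 w 0.0383 F [ 0.2 -0.3 -1.6]  d(units) [0.13 0.02 0.23] rot [0.02 0.04 0.  ]
```

```bash
python3 -m inch '[{"grip":0,"dx":0.14,"dy":0,"dz":0.1,"rx":0.02,"ry":0.06,"rz":0},{"grip":0,"dx":0,"dy":0,"dz":0.08,"rx":0,"ry":0,"rz":0},{"grip":0,"dx":0,"dy":0,"dz":0,"rx":0,"ry":0,"rz":0}]';python3 go.py 0.618 0.148 0.1528 10
```

```text
time: 26.52
tool_pos: [0.6191, 0.1486, 0.1547]
ee_rot: [-3.141, -0.004, 0.175]
wrist_force: [-0.2, 0.0, -0.7]
width: 0.0387
t 26.52 tcp [0.6191 0.1486 0.1547] yaw 10.02 w 0.0387 F [-0.2  0.  -0.7]  d(units) [-0.05  0.02  0.08] rot [-0.   -0.04  0.  ]
```

```bash
python3 -m inch '[{"grip":0,"dx":-0.04,"dy":0,"dz":0.06,"rx":0,"ry":-0.04,"rz":0},{"grip":0,"dx":0,"dy":0,"dz":0.04,"rx":0,"ry":0,"rz":0},{"grip":0,"dx":0,"dy":0,"dz":0.04,"rx":0,"ry":0,"rz":0}]';python3 go.py 0.618 0.148 0.1528 10
```

```text
time: 26.9
tool_pos: [0.6183, 0.1484, 0.1529]
ee_rot: [-3.142, -0.002, 0.175]
wrist_force: [-2.1, 0.2, 5.2]
width: 0.0383
t 26.9 tcp [0.6183 0.1484 0.1529] yaw 10.02 w 0.0383 F [-2.1  0.2  5.2]  d(units) [-0.02  0.02  0.  ] rot [-0.   -0.02  0.  ]
```

```bash
python3 -m inch '[{"grip":0.8,"dx":0,"dy":0,"dz":0,"rx":0,"ry":0,"rz":0},{"grip":0.8,"dx":0,"dy":0,"dz":0,"rx":0,"ry":0,"rz":0},{"grip":0.8,"dx":0,"dy":0,"dz":0,"rx":0,"ry":0,"rz":0},{"grip":0.8,"dx":0,"dy":0,"dz":-0.5,"rx":0,"ry":0,"rz":0},{"grip":0.8,"dx":0,"dy":0,"dz":-0.9,"rx":0,"ry":0,"rz":0},{"grip":0.8,"dx":0,"dy":0,"dz":-0.9,"rx":0,"ry":0,"rz":0},{"grip":0.8,"dx":0,"dy":0,"dz":-0.9,"rx":0,"ry":0,"rz":0},{"grip":0.8,"dx":0,"dy":0,"dz":-0.4,"rx":0,"ry":0,"rz":0},{"grip":0.8,"dx":0,"dy":0,"dz":0,"rx":0,"ry":0,"rz":0}]';python3 go.py 0.6457 0.0192 0.23 0;python3 - <<'E'
from fit import *
w=cams.snapshot("wrist"); s=cams.snapshot("side")
cv2.imwrite("pics/w7.png",w["frame"][:,:,::-1]); cv2.imwrite("pics/s7.png",cv2.resize(s["frame"][120:330,150:420,::-1],None,fx=2.8,fy=2.8,interpolation=cv2.INTER_CUBIC))
E
```

```text
time: 28.02
tool_pos: [0.619, 0.1485, 0.2491]
ee_rot: [3.142, -0.006, 0.175]
wrist_force: [1.5, 0.1, 0.7]
width: 0.0754
t 28.02 tcp [0.619  0.1485 0.2491] yaw 10.02 w 0.0754 F [1.5 0.1 0.7]  d(units) [0.15 5.28 0.77] rot [-0.01 -0.07  2.  ]
```

View pics/w7.png

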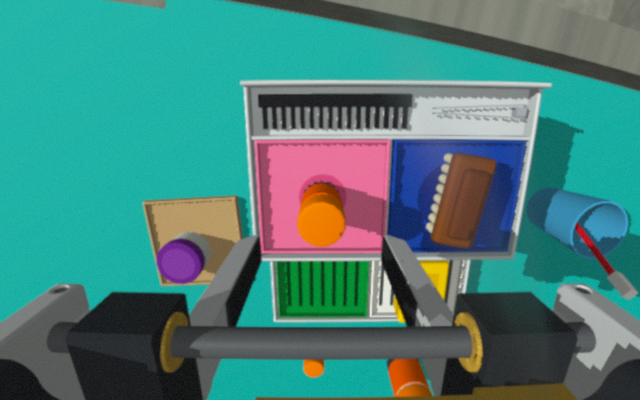

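View pics/s7.png

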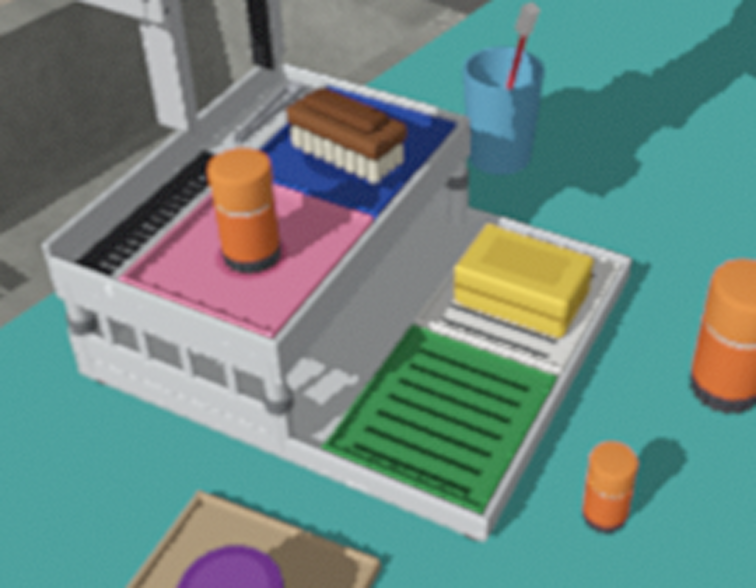

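Wrist view (320,210) and side view (245,210 in the crop): the deodorant is upright on the pink mark. The soap lies flat in white. Next I refine the brush pose.

```bash
python3 - <<'E'
from fit import *
w=cams.snapshot("wrist"); s=cams.snapshot("top"); d=cams.snapshot("side")
L=np.vstack([box(.088,.04,.127,.143),box(.07,.024,.143,.153)])
L=np.vstack([box(.088,.04,.127,.143),box(.074,.024,.143,.153)])
p0=(.6457,.0192,-.01)
vis=[]
for n,x in (("top",s),("wrist",w),("side",d)):
    m=mask(x,"brown",proj(x,[p0[0],p0[1],.14])[0],25 if n!="wrist" else 60); yy,xx=np.nonzero(m)
    if len(xx)<50: print(n,"none"); continue
    h=mhull(m); q,sc=fit([(x,L,h)],p0); print(n,q.round(4),np.degrees(q[2]).round(1),sc,h.min(0),h.max(0))
    v=x["frame"][:,:,::-1].copy(); v[m>0]=(255,255,0); vis.append(v[:330,:].copy()) if n=="wrist" else None
    if n=="top": cv2.imwrite("pics/t8.png",cv2.resize(v[95:300,180:480],None,fx=2.6,fy=2.6))
m=mask(w,"pink",proj(w,[.617,.148,.11])[0],60);q,sc=fit([(w,box(.116,.128,.012,.012)+np.array(TR["pink"]),mhull(m))],(.4868,.058,.175));print("caddy via wrist pink",q.round(4),sc)
cv2.imwrite("pics/w8.png",vis[0])
E
```

```text
top [ 0.6458  0.0189 -0.0035] -0.2 [0.924] [318.5 129.5] [335.5 166.5]
wrist [0.6437 0.0184 0.0255] 1.5 [0.855] [431.5 153.5] [496.5 246.5]
side [ 0.6462  0.018  -0.1072] -6.1 [0.794] [252.5 151.5] [294.5 176.5]
caddy via wrist pink [0.489  0.0572 0.1749] [0.989]
```

View pics/w8.png

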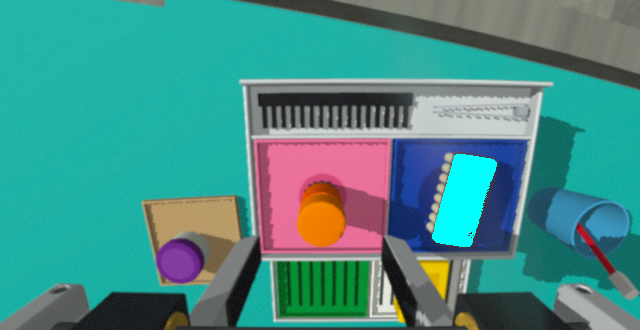

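```bash
python3 -m inch '[{"grip":0.7,"dx":0,"dy":0.88,"dz":0,"rx":0,"ry":-0.07,"rz":0},{"grip":0.7,"dx":0,"dy":0.88,"dz":0,"rx":0,"ry":0,"rz":0},{"grip":0.7,"dx":0.03,"dy":0.88,"dz":0,"rx":0,"ry":0,"rz":0},{"grip":0.7,"dx":0.03,"dy":0.88,"dz":0,"rx":0,"ry":0,"rz":0},{"grip":0.7,"dx":0.03,"dy":0.88,"dz":0,"rx":0,"ry":0,"rz":0},{"grip":0.7,"dx":0.03,"dy":0.88,"dz":0,"rx":0,"ry":0,"rz":0},{"grip":0.7,"dx":0,"dy":0,"dz":0.2,"rx":0,"ry":0,"rz":0.7},{"grip":0.7,"dx":0,"dy":0,"dz":0.3,"rx":0,"ry":0,"rz":0.7},{"grip":0.7,"dx":0,"dy":0,"dz":0.3,"rx":0,"ry":0,"rz":0.6},{"grip":0.7,"dx":0,"dy":0,"dz":0,"rx":0,"ry":0,"rz":0}]';python3 go.py 0.6455 0.0185 0.18 0
```

```text
time: 29.52
tool_pos: [0.6463, 0.0023, 0.2242]
ee_rot: [3.139, 0.007, -0.011]
wrist_force: [-0.1, -0.9, 0.9]
width: 0.066
t 29.52 tcp [0.6463 0.0023 0.2242] yaw -0.62 w 0.066 F [-0.1 -0.9  0.9]  d(units) [-0.03 -0.65  1.77] rot [ 0.03  0.08 -0.12]
```

```bash
python3 -m inch '[{"grip":0.7,"dx":-0.03,"dy":-0.63,"dz":0.3,"rx":0.03,"ry":0.08,"rz":-0.1},{"grip":0.7,"dx":0,"dy":0,"dz":0.7,"rx":0,"ry":0,"rz":0},{"grip":0.7,"dx":0,"dy":0,"dz":0.6,"rx":0,"ry":0,"rz":0},{"grip":0.7,"dx":0,"dy":0,"dz":0,"rx":0,"ry":0,"rz":0}]';python3 go.py 0.6455 0.0185 0.131 0;python3 - <<'E'
from fit import *
w=cams.snapshot("wrist"); 
cv2.imwrite("pics/w9.png",w["frame"][:,:,::-1])
E
```

```text
time: 30.02
tool_pos: [0.6455, 0.0192, 0.1811]
ee_rot: [-3.141, 0.0, 0.001]
wrist_force: [0.7, 0.1, 0.3]
width: 0.0658
t 30.02 tcp [0.6455 0.0192 0.1811] yaw 0.06 w 0.0658 F [0.7 0.1 0.3]  d(units) [0.   0.03 2.  ] rot [-0.    0.    0.01]
```

View pics/w9.png

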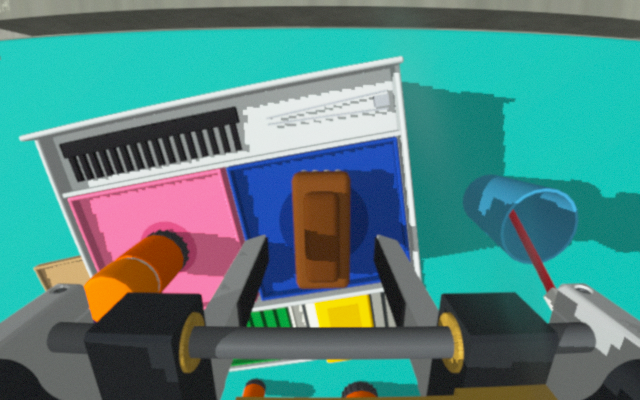

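```bash
python3 -m inch '[{"grip":0.7,"dx":0,"dy":0.03,"dz":0.5,"rx":0,"ry":0,"rz":0},{"grip":0.7,"dx":0,"dy":0,"dz":0.6,"rx":0,"ry":0,"rz":0},{"grip":0.7,"dx":0,"dy":0,"dz":0.5,"rx":0,"ry":0,"rz":0},{"grip":0.7,"dx":0,"dy":0,"dz":0.2,"rx":0,"ry":0,"rz":0},{"grip":0.7,"dx":0,"dy":0,"dz":0,"rx":0,"ry":0,"rz":0}]';python3 go.py 0.6455 0.0185 0.131 0
```

```text
time: 30.7
tool_pos: [0.6462, 0.0179, 0.134]
ee_rot: [-3.142, -0.002, 0.0]
wrist_force: [0.5, 0.1, 1.1]
width: 0.0658
t 30.7 tcp [0.6462 0.0179 0.134 ] yaw 0.03 w 0.0658 F [0.5 0.1 1.1]  d(units) [-0.03 -0.02  0.12] rot [-0.   -0.02  0.01]
```

```bash
python3 -m inch '[{"grip":0.7,"dx":-0.03,"dy":-0.02,"dz":0.12,"rx":0,"ry":-0.02,"rz":0},{"grip":0,"dx":0,"dy":0,"dz":0,"rx":0,"ry":0,"rz":0},{"grip":0,"dx":0,"dy":0,"dz":0,"rx":0,"ry":0,"rz":0},{"grip":0,"dx":0,"dy":0,"dz":0,"rx":0,"ry":0,"rz":0},{"grip":0,"dx":0,"dy":0,"dz":0,"rx":0,"ry":0,"rz":0},{"grip":0,"dx":0,"dy":0,"dz":0,"rx":0,"ry":0,"rz":0},{"grip":0,"dx":0,"dy":0,"dz":0,"rx":0,"ry":0,"rz":0}]';python3 go.py 0.6455 0.0185 0.131 0
```

```text
time: 31.58
tool_pos: [0.6462, 0.0185, 0.1325]
ee_rot: [3.142, -0.003, 0.001]
wrist_force: [-0.1, 0.5, -0.2]
width: 0.0398
t 31.57 tcp [0.6462 0.0185 0.1325] yaw 0.03 w 0.0398 F [-0.1  0.5 -0.2]  d(units) [-0.03 -0.    0.06] rot [ 0.   -0.03  0.01]
```

```bash
python3 -m inch '[{"grip":0,"dx":0,"dy":0,"dz":-0.5,"rx":0,"ry":0,"rz":0},{"grip":0,"dx":0,"dy":0,"dz":-0.9,"rx":0,"ry":0,"rz":0},{"grip":0,"dx":0,"dy":0,"dz":-0.9,"rx":0,"ry":0,"rz":0},{"grip":0,"dx":0,"dy":0,"dz":-0.9,"rx":0,"ry":0,"rz":0},{"grip":0,"dx":0,"dy":0,"dz":-0.5,"rx":0,"ry":0,"rz":0},{"grip":0,"dx":0,"dy":0,"dz":0,"rx":0,"ry":0,"rz":0},{"grip":0,"dx":-0.8,"dy":0,"dz":0,"rx":0,"ry":0,"rz":-0.4},{"grip":0,"dx":-0.9,"dy":0,"dz":0,"rx":0,"ry":0,"rz":-0.8},{"grip":0,"dx":-0.9,"dy":0,"dz":0,"rx":0,"ry":0,"rz":-0.8},{"grip":0,"dx":0,"dy":0,"dz":0,"rx":0,"ry":0,"rz":0}]';python3 go.py 0.4765 0.1227 0.22 10
```

```text
time: 32.83
tool_pos: [0.5784, 0.0152, 0.2264]
ee_rot: [-3.141, 0.002, 0.18]
wrist_force: [-0.2, -0.5, -0.5]
width: 0.0396
t 32.83 tcp [0.5784 0.0152 0.2264] yaw 10.31 w 0.0396 F [-0.2 -0.5 -0.5]  d(units) [-3.24 -4.96  0.27] rot [-0.01  0.02  0.06]
```

```bash
python3 -m inch '[{"grip":0,"dx":-0.54,"dy":-0.83,"dz":0,"rx":0,"ry":0,"rz":0.06},{"grip":0,"dx":-0.54,"dy":-0.83,"dz":0,"rx":0,"ry":0,"rz":0},{"grip":0,"dx":-0.54,"dy":-0.83,"dz":0,"rx":0,"ry":0,"rz":0},{"grip":0,"dx":-0.54,"dy":-0.83,"dz":0,"rx":0,"ry":0,"rz":0},{"grip":0,"dx":-0.54,"dy":-0.83,"dz":0,"rx":0,"ry":0,"rz":0},{"grip":0,"dx":-0.54,"dy":-0.83,"dz":0,"rx":0,"ry":0,"rz":0},{"grip":0,"dx":0,"dy":0,"dz":0,"rx":0,"ry":0,"rz":0}]';python3 go.py 0.4765 0.1227 0.0435 10;python3 - <<'E'
from fit import *
w=cams.snapshot("wrist"); 
cv2.imwrite("pics/w10.png",w["frame"][:,:,::-1])
E
```

```text
time: 33.7
tool_pos: [0.4755, 0.1288, 0.2226]
ee_rot: [-3.14, 0.005, 0.169]
wrist_force: [0.8, -0.1, -0.5]
width: 0.0397
t 33.7 tcp [0.4755 0.1288 0.2226] yaw 9.66 w 0.0397 F [ 0.8 -0.1 -0.5]  d(units) [0.04 0.26 7.17] rot [-0.02  0.06 -0.07]
```

View pics/w10.png

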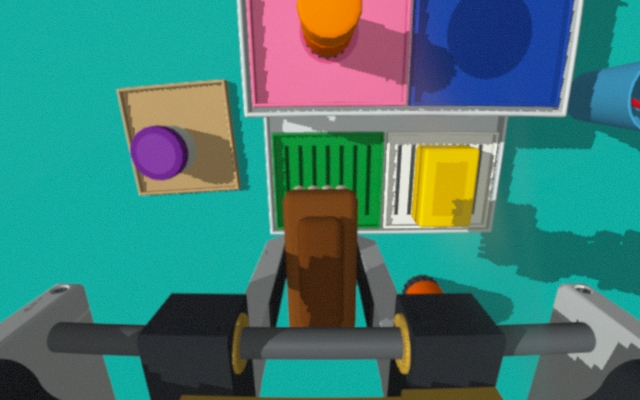

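```bash
python3 -m inch '[{"grip":0,"dx":0.04,"dy":0.26,"dz":0.9,"rx":0,"ry":0.06,"rz":-0.07},{"grip":0,"dx":0,"dy":0,"dz":0.9,"rx":0,"ry":0,"rz":0},{"grip":0,"dx":0,"dy":0,"dz":0.9,"rx":0,"ry":0,"rz":0},{"grip":0,"dx":0,"dy":0,"dz":0.9,"rx":0,"ry":0,"rz":0},{"grip":0,"dx":0,"dy":0,"dz":0.9,"rx":0,"ry":0,"rz":0},{"grip":0,"dx":0,"dy":0,"dz":0.9,"rx":0,"ry":0,"rz":0},{"grip":0,"dx":0,"dy":0,"dz":0.7,"rx":0,"ry":0,"rz":0},{"grip":0,"dx":0,"dy":0,"dz":0,"rx":0,"ry":0,"rz":0}]';python3 go.py 0.4765 0.1227 0.0435 10
```

```text
time: 34.75
tool_pos: [0.4843, 0.1168, 0.0642]
ee_rot: [3.139, -0.002, 0.165]
wrist_force: [0.2, -0.3, -0.5]
width: 0.0397
t 34.75 tcp [0.4843 0.1168 0.0642] yaw 9.44 w 0.0397 F [ 0.2 -0.3 -0.5]  d(units) [-0.27 -0.29  0.83] rot [ 0.03 -0.03 -0.11]
```

```bash
python3 -m inch '[{"grip":0,"dx":-0.27,"dy":-0.28,"dz":0.2,"rx":0.03,"ry":-0.03,"rz":-0.11},{"grip":0,"dx":0,"dy":0,"dz":0.2,"rx":0,"ry":0,"rz":0},{"grip":0,"dx":0,"dy":0,"dz":0.1,"rx":0,"ry":0,"rz":0},{"grip":0,"dx":0,"dy":0,"dz":0,"rx":0,"ry":0,"rz":0}]';python3 go.py 0.4765 0.1227 0.0435 10
```

```text
time: 35.25
tool_pos: [0.4781, 0.1228, 0.0532]
ee_rot: [3.141, -0.004, 0.174]
wrist_force: [-0.5, 0.6, -0.5]
width: 0.0396
t 35.25 tcp [0.4781 0.1228 0.0532] yaw 9.98 w 0.0396 F [-0.5  0.6 -0.5]  d(units) [-0.07 -0.01  0.39] rot [ 0.   -0.05 -0.  ]
```

```bash
python3 -m inch '[{"grip":0,"dx":-0.07,"dy":0,"dz":0.2,"rx":0,"ry":-0.05,"rz":0},{"grip":0,"dx":0,"dy":0,"dz":0.15,"rx":0,"ry":0,"rz":0}]';python3 go.py 0.4765 0.1227 0.0435 10
```

```text
time: 35.5
tool_pos: [0.477, 0.1226, 0.0448]
ee_rot: [3.141, -0.001, 0.174]
wrist_force: [-0.4, -1.3, -0.4]
width: 0.0398
t 35.5 tcp [0.477  0.1226 0.0448] yaw 9.99 w 0.0398 F [-0.4 -1.3 -0.4]  d(units) [-0.02 -0.01  0.05] rot [ 0.   -0.01 -0.  ]
```

```bash
python3 -m inch '[{"grip":0,"dx":0,"dy":0,"dz":0.06,"rx":0,"ry":0,"rz":0},{"grip":0,"dx":0,"dy":0,"dz":0.04,"rx":0,"ry":0,"rz":0}]';python3 go.py 0.4765 0.1227 0.0435 10
```

```text
time: 35.75
tool_pos: [0.4769, 0.1226, 0.0434]
ee_rot: [3.141, -0.001, 0.174]
wrist_force: [-4.2, -0.1, 8.2]
width: 0.0397
t 35.75 tcp [0.4769 0.1226 0.0434] yaw 9.99 w 0.0397 F [-4.2 -0.1  8.2]  d(units) [-0.01 -0.01 -0.  ] rot [ 0.01 -0.01 -0.  ]
```

Contact. I release, rise, and go to the jar in the drip tray.

```bash
python3 -m inch '[{"grip":0.7,"dx":0,"dy":0,"dz":0,"rx":0,"ry":0,"rz":0},{"grip":0.7,"dx":0,"dy":0,"dz":0,"rx":0,"ry":0,"rz":0},{"grip":0.7,"dx":0,"dy":0,"dz":0,"rx":0,"ry":0,"rz":0},{"grip":0.7,"dx":0,"dy":0,"dz":-0.5,"rx":0,"ry":0,"rz":0},{"grip":0.7,"dx":0,"dy":0,"dz":-0.9,"rx":0,"ry":0,"rz":0},{"grip":0.7,"dx":0,"dy":0,"dz":-0.9,"rx":0,"ry":0,"rz":0},{"grip":0.7,"dx":0,"dy":0,"dz":-0.9,"rx":0,"ry":0,"rz":0},{"grip":0.7,"dx":0,"dy":0,"dz":-0.9,"rx":0,"ry":0,"rz":0},{"grip":0.9,"dx":0,"dy":0,"dz":-0.9,"rx":0,"ry":0,"rz":0},{"grip":1,"dx":0,"dy":0,"dz":-0.4,"rx":0,"ry":0,"rz":0},{"grip":1,"dx":0,"dy":0,"dz":0,"rx":0,"ry":0,"rz":0}]';python3 go.py 0.484 0.313 0.19 10;python3 - <<'E'
from fit import *
w=cams.snapshot("wrist"); s=cams.snapshot("side")
cv2.imwrite("pics/w11.png",w["frame"][:,:,::-1])
for p0,x,L,c in (((.483,.312,0),w,cyl(.06,.037,.051),"purple"),((.483,.312,0),s,cyl(.06,.037,.051),"purple")):
    h=mhull(mask(x,c,proj(x,[p0[0],p0[1],.045])[0],40)); q,sc=fit([(x,L,h)],p0); print(c,q[:2].round(4),sc)
E
```

```text
time: 37.12
tool_pos: [0.4777, 0.1227, 0.1876]
ee_rot: [3.141, -0.007, 0.174]
wrist_force: [0.2, 0.3, -0.2]
width: 0.0917
t 37.12 tcp [0.4777 0.1227 0.1876] yaw 9.98 w 0.0917 F [ 0.2  0.3 -0.2]  d(units) [ 1.57 -7.45 -0.09] rot [ 0.01 -0.07 -0.  ]
purple [0.483  0.3117] [0.961]
purple [0.4827 0.3123] [0.942]
```

View pics/w11.png

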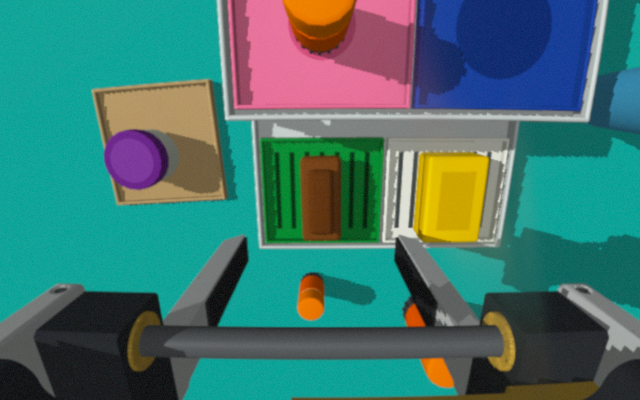

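```bash
python3 -m inch '[{"grip":1,"dx":0.19,"dy":-0.93,"dz":0,"rx":0,"ry":-0.07,"rz":0},{"grip":1,"dx":0.19,"dy":-0.93,"dz":0,"rx":0,"ry":0,"rz":0},{"grip":1,"dx":0.19,"dy":-0.93,"dz":0,"rx":0,"ry":0,"rz":0},{"grip":1,"dx":0.19,"dy":-0.93,"dz":0,"rx":0,"ry":0,"rz":0},{"grip":1,"dx":0.19,"dy":-0.93,"dz":0,"rx":0,"ry":0,"rz":0},{"grip":1,"dx":0.19,"dy":-0.93,"dz":0,"rx":0,"ry":0,"rz":0},{"grip":1,"dx":0.19,"dy":-0.93,"dz":0,"rx":0,"ry":0,"rz":0},{"grip":1,"dx":0.19,"dy":-0.93,"dz":0,"rx":0,"ry":0,"rz":0},{"grip":1,"dx":0,"dy":0,"dz":0,"rx":0,"ry":0,"rz":0}]';python3 go.py 0.483 0.312 0.1 10;python3 - <<'E'
from fit import *
s=cams.snapshot("top"); print(proj(s,[.618,.1475,.187]))
cv2.imwrite("pics/t11.png",cv2.resize(s["frame"][95:300,180:480,::-1],None,fx=2.6,fy=2.6,interpolation=cv2.INTER_CUBIC))
for n,c,L,p0,r,tr in (("soap","yellow",box(.09,.06,.02,.058),(.4985,-.007,.175),25,(.4985,-.007)),("brush","brown",np.vstack([box(.088,.04,.038,.054),box(.074,.024,.054,.064)]),(.4755,.1227,.175),25,(.4753,.1229)),("deo","orange",cyl(.039,.12,.187),(.617,.148,0),20,(.617,.148))):
    h=mhull(mask(s,c,proj(s,[p0[0],p0[1],L[:,2].mean()])[0],r)); q,sc=fit([(s,L,h)],p0); print(n,q.round(4),np.degrees(q[2]).round(1),sc,"err",(q[:2]-tr).round(4))
E
```

```text
time: 38.35
tool_pos: [0.4767, 0.3152, 0.1711]
ee_rot: [3.135, 0.027, 0.172]
wrist_force: [-0.9, -0.7, -0.7]
width: 0.0941
t 38.35 tcp [0.4767 0.3152 0.1711] yaw 9.88 w 0.0941 F [-0.9 -0.7 -0.7]  d(units) [0.3  0.15 2.84] rot [ 0.07  0.31 -0.02]
[[269.62429705 153.40669545]]
soap [ 0.4992 -0.0076  0.1729] 9.9 [0.949] err [ 0.0007 -0.0006]
brush [0.4744 0.1232 0.1913] 11.0 [0.966] err [-0.0009  0.0003]
deo [ 0.6168  0.1492 -0.0011] -0.1 [0.766] err [-0.0002  0.0012]
```

View pics/t11.png

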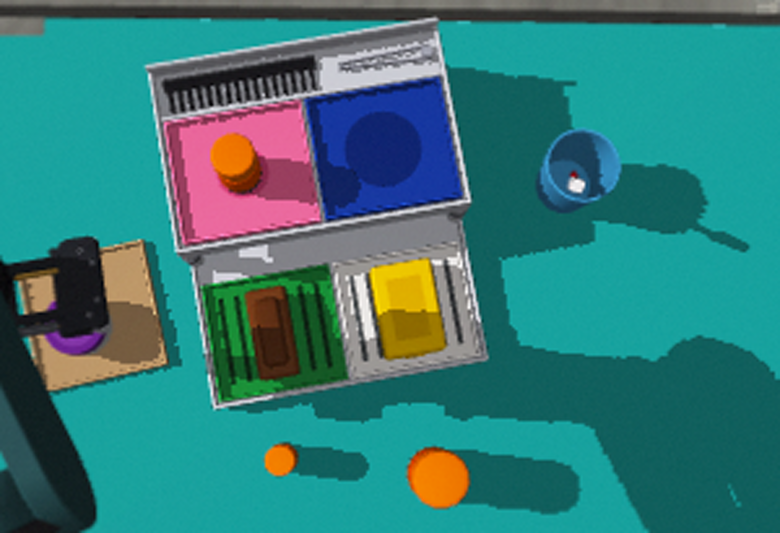

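Soap, brush and deodorant are all within about 1 mm of their tray centres. Now the jar.

```bash
python3 -m inch '[{"grip":1,"dx":0.3,"dy":0.15,"dz":0.4,"rx":0.07,"ry":0.31,"rz":0},{"grip":1,"dx":0,"dy":0,"dz":0.9,"rx":0,"ry":0,"rz":0},{"grip":1,"dx":0,"dy":0,"dz":0.9,"rx":0,"ry":0,"rz":0},{"grip":1,"dx":0,"dy":0,"dz":0.5,"rx":0,"ry":0,"rz":0},{"grip":1,"dx":0,"dy":0,"dz":0,"rx":0,"ry":0,"rz":0}]';python3 go.py 0.483 0.312 0.031 10
```

```text
time: 39.02
tool_pos: [0.4846, 0.306, 0.1001]
ee_rot: [3.137, 0.002, 0.167]
wrist_force: [0.2, 0.0, 0.1]
width: 0.094
t 39.02 tcp [0.4846 0.306  0.1001] yaw 9.57 w 0.094 F [0.2 0.  0.1]  d(units) [-0.02 -0.26  2.76] rot [ 0.05  0.02 -0.09]
```

```bash
python3 -m inch '[{"grip":1,"dx":-0.02,"dy":-0.26,"dz":0.4,"rx":0.05,"ry":0.02,"rz":-0.09},{"grip":1,"dx":0,"dy":0,"dz":0.8,"rx":0,"ry":0,"rz":0},{"grip":1,"dx":0,"dy":0,"dz":0.8,"rx":0,"ry":0,"rz":0},{"grip":1,"dx":0,"dy":0,"dz":0.5,"rx":0,"ry":0,"rz":0},{"grip":1,"dx":0,"dy":0,"dz":0.1,"rx":0,"ry":0,"rz":0},{"grip":1,"dx":0,"dy":0,"dz":0,"rx":0,"ry":0,"rz":0}]';python3 go.py 0.483 0.312 0.031 10
```

```text
time: 39.78
tool_pos: [0.4855, 0.3149, 0.0367]
ee_rot: [-3.138, -0.008, 0.177]
wrist_force: [-0.6, 0.9, -0.2]
width: 0.0939
t 39.77 tcp [0.4855 0.3149 0.0367] yaw 10.11 w 0.0939 F [-0.6  0.9 -0.2]  d(units) [-0.12  0.1   0.23] rot [-0.04 -0.09  0.02]
```

```bash
python3 -m inch '[{"grip":1,"dx":-0.1,"dy":0.1,"dz":0.2,"rx":-0.04,"ry":-0.09,"rz":0},{"grip":0,"dx":0,"dy":0,"dz":0.02,"rx":0,"ry":0,"rz":0},{"grip":0,"dx":0,"dy":0,"dz":0,"rx":0,"ry":0,"rz":0},{"grip":0,"dx":0,"dy":0,"dz":0,"rx":0,"ry":0,"rz":0},{"grip":0,"dx":0,"dy":0,"dz":0,"rx":0,"ry":0,"rz":0},{"grip":0,"dx":0,"dy":0,"dz":0,"rx":0,"ry":0,"rz":0}]';python3 go.py 0.483 0.312 0.031 10
```

```text
time: 40.52
tool_pos: [0.4847, 0.3125, 0.033]
ee_rot: [-3.14, -0.003, 0.177]
wrist_force: [0.4, 0.4, -1.0]
width: 0.0591
t 40.52 tcp [0.4847 0.3125 0.033 ] yaw 10.11 w 0.0591 F [ 0.4  0.4 -1. ]  d(units) [-0.07  0.01  0.08] rot [-0.02 -0.04  0.02]
```

```bash
python3 -m inch '[{"grip":0,"dx":0,"dy":0,"dz":-0.5,"rx":0,"ry":0,"rz":0},{"grip":0,"dx":0,"dy":0,"dz":-0.9,"rx":0,"ry":0,"rz":0},{"grip":0,"dx":0,"dy":0,"dz":-0.9,"rx":0,"ry":0,"rz":0},{"grip":0,"dx":0,"dy":0,"dz":-0.9,"rx":0,"ry":0,"rz":0},{"grip":0,"dx":0,"dy":0,"dz":-0.9,"rx":0,"ry":0,"rz":0},{"grip":0,"dx":0,"dy":0,"dz":-0.9,"rx":0,"ry":0,"rz":0},{"grip":0,"dx":0,"dy":0,"dz":-0.9,"rx":0,"ry":0,"rz":0},{"grip":0,"dx":0,"dy":0,"dz":-0.9,"rx":0,"ry":0,"rz":0},{"grip":0,"dx":0,"dy":0,"dz":-0.9,"rx":0,"ry":0,"rz":0},{"grip":0,"dx":0,"dy":0,"dz":-0.9,"rx":0,"ry":0,"rz":0},{"grip":0,"dx":0,"dy":0,"dz":0,"rx":0,"ry":0,"rz":0}]';python3 go.py 0.641 0.018 0.255 10
```

```text
time: 41.9
tool_pos: [0.4832, 0.3116, 0.2621]
ee_rot: [-3.139, -0.008, 0.177]
wrist_force: [-0.1, 0.5, -1.0]
width: 0.0593
t 41.9 tcp [0.4832 0.3116 0.2621] yaw 10.11 w 0.0593 F [-0.1  0.5 -1. ]  d(units) [ 4.15 12.67  0.29] rot [-0.03 -0.09  0.02]
```

```bash
python3 -m inch '[{"grip":0,"dx":0.1,"dy":0.9,"dz":-0.03,"rx":0,"ry":-0.08,"rz":0},{"grip":0,"dx":0.1,"dy":0.9,"dz":-0.03,"rx":0,"ry":0,"rz":0},{"grip":0,"dx":0.1,"dy":0.9,"dz":-0.03,"rx":0,"ry":0,"rz":0},{"grip":0,"dx":0.1,"dy":0.9,"dz":-0.03,"rx":0,"ry":0,"rz":0},{"grip":0,"dx":0.1,"dy":0.9,"dz":-0.03,"rx":0,"ry":0,"rz":0},{"grip":0,"dx":0.1,"dy":0.9,"dz":-0.03,"rx":0,"ry":0,"rz":0},{"grip":0,"dx":0.1,"dy":0.9,"dz":-0.03,"rx":0,"ry":0,"rz":0},{"grip":0,"dx":0.1,"dy":0.9,"dz":-0.03,"rx":0,"ry":0,"rz":0},{"grip":0,"dx":0.1,"dy":0.9,"dz":-0.03,"rx":0,"ry":0,"rz":0},{"grip":0,"dx":0.1,"dy":0.9,"dz":-0.03,"rx":0,"ry":0,"rz":0},{"grip":0,"dx":0.5,"dy":0.9,"dz":0,"rx":0,"ry":0,"rz":0},{"grip":0,"dx":0,"dy":0,"dz":0,"rx":0,"ry":0,"rz":0}]';python3 go.py 0.641 0.018 0.25 10
```

```text
time: 43.4
tool_pos: [0.5596, 0.0665, 0.2545]
ee_rot: [-3.139, 0.023, 0.178]
wrist_force: [0.1, 0.0, -1.1]
width: 0.0599
t 43.4 tcp [0.5596 0.0665 0.2545] yaw 10.21 w 0.0599 F [ 0.1  0.  -1.1]  d(units) [2.86 2.49 0.11] rot [-0.03  0.26  0.04]
```

```bash
python3 -m inch '[{"grip":0,"dx":0.7,"dy":0.6,"dz":0,"rx":-0.03,"ry":0.26,"rz":0.04},{"grip":0,"dx":0.7,"dy":0.6,"dz":0,"rx":0,"ry":0,"rz":0},{"grip":0,"dx":0.7,"dy":0.6,"dz":0,"rx":0,"ry":0,"rz":0},{"grip":0,"dx":0.7,"dy":0.6,"dz":0,"rx":0,"ry":0,"rz":0},{"grip":0,"dx":0,"dy":0,"dz":0,"rx":0,"ry":0,"rz":0}]';python3 go.py 0.641 0.018 0.18 10
```

```text
time: 44.02
tool_pos: [0.6426, 0.0195, 0.2516]
ee_rot: [3.142, -0.001, 0.178]
wrist_force: [0.4, 0.2, -1.3]
width: 0.0596
t 44.02 tcp [0.6426 0.0195 0.2516] yaw 10.18 w 0.0596 F [ 0.4  0.2 -1.3]  d(units) [-0.08  0.05  2.87] rot [ 0.   -0.02  0.04]
```

```bash
python3 -m inch '[{"grip":0,"dx":-0.08,"dy":0.05,"dz":0.7,"rx":0,"ry":0,"rz":0.04},{"grip":0,"dx":0,"dy":0,"dz":0.8,"rx":0,"ry":0,"rz":0},{"grip":0,"dx":0,"dy":0,"dz":0.8,"rx":0,"ry":0,"rz":0},{"grip":0,"dx":0,"dy":0,"dz":0.8,"rx":0,"ry":0,"rz":0},{"grip":0,"dx":0,"dy":0,"dz":0.6,"rx":0,"ry":0,"rz":0},{"grip":0,"dx":0,"dy":0,"dz":0,"rx":0,"ry":0,"rz":0}]';python3 go.py 0.641 0.018 0.137 10
```

```text
time: 44.78
tool_pos: [0.6393, 0.0219, 0.157]
ee_rot: [-3.14, -0.003, 0.179]
wrist_force: [-0.5, 0.5, -1.0]
width: 0.0598
t 44.77 tcp [0.6393 0.0219 0.157 ] yaw 10.23 w 0.0598 F [-0.5  0.5 -1. ]  d(units) [0.04 0.17 0.8 ] rot [-0.02 -0.04  0.05]
```

```bash
python3 -m inch '[{"grip":0,"dx":0.05,"dy":0.17,"dz":0.25,"rx":0,"ry":-0.04,"rz":0.04},{"grip":0,"dx":0,"dy":0,"dz":0.25,"rx":0,"ry":0,"rz":0},{"grip":0,"dx":0,"dy":0,"dz":0.1,"rx":0,"ry":0,"rz":0},{"grip":0,"dx":0,"dy":0,"dz":0,"rx":0,"ry":0,"rz":0}]';python3 go.py 0.641 0.018 0.137 10
```

```text
time: 45.28
tool_pos: [0.6427, 0.0177, 0.1436]
ee_rot: [-3.141, -0.004, 0.175]
wrist_force: [0.1, -0.4, -1.1]
width: 0.0596
t 45.27 tcp [0.6427 0.0177 0.1436] yaw 10.03 w 0.0596 F [ 0.1 -0.4 -1.1]  d(units) [-0.06 -0.02  0.26] rot [-0.01 -0.04  0.01]
```

```bash
python3 -m inch '[{"grip":0,"dx":-0.06,"dy":-0.02,"dz":0.15,"rx":0,"ry":-0.04,"rz":0},{"grip":0,"dx":0,"dy":0,"dz":0.1,"rx":0,"ry":0,"rz":0}]';python3 go.py 0.641 0.018 0.137 10
```

```text
time: 45.52
tool_pos: [0.6414, 0.0179, 0.1378]
ee_rot: [-3.141, -0.001, 0.175]
wrist_force: [-0.1, 0.3, -1.0]
width: 0.0596
t 45.52 tcp [0.6414 0.0179 0.1378] yaw 10.02 w 0.0596 F [-0.1  0.3 -1. ]  d(units) [-0.01 -0.01  0.03] rot [-0.   -0.02  0.  ]
```

```bash
python3 -m inch '[{"grip":0,"dx":0,"dy":0,"dz":0.06,"rx":0,"ry":0,"rz":0},{"grip":0,"dx":0,"dy":0,"dz":0.04,"rx":0,"ry":0,"rz":0}]';python3 go.py 0.641 0.018 0.137 10
```

```text
time: 45.78
tool_pos: [0.6414, 0.0179, 0.1371]
ee_rot: [3.141, -0.003, 0.175]
wrist_force: [-1.7, -0.3, 3.5]
width: 0.0596
t 45.77 tcp [0.6414 0.0179 0.1371] yaw 10.03 w 0.0596 F [-1.7 -0.3  3.5]  d(units) [-0.02 -0.01  0.  ] rot [ 0.   -0.03  0.01]
```

```bash
python3 -m inch '[{"grip":0.9,"dx":0,"dy":0,"dz":0,"rx":0,"ry":0,"rz":0},{"grip":0.9,"dx":0,"dy":0,"dz":0,"rx":0,"ry":0,"rz":0},{"grip":0.9,"dx":0,"dy":0,"dz":0,"rx":0,"ry":0,"rz":0},{"grip":0.9,"dx":0,"dy":0,"dz":-0.5,"rx":0,"ry":0,"rz":0},{"grip":0.9,"dx":0,"dy":0,"dz":-0.9,"rx":0,"ry":0,"rz":0},{"grip":0.9,"dx":0,"dy":0,"dz":-0.9,"rx":0,"ry":0,"rz":0},{"grip":0.9,"dx":0,"dy":0,"dz":-0.9,"rx":0,"ry":0,"rz":0},{"grip":0.9,"dx":0,"dy":0,"dz":-0.9,"rx":0,"ry":0,"rz":0},{"grip":0.9,"dx":0,"dy":0,"dz":-0.5,"rx":0,"ry":0,"rz":0},{"grip":0.9,"dx":-0.8,"dy":0.2,"dz":0,"rx":0,"ry":0,"rz":0},{"grip":0.9,"dx":-0.9,"dy":0.3,"dz":0,"rx":0,"ry":0,"rz":0},{"grip":0.9,"dx":-0.9,"dy":0.3,"dz":0,"rx":0,"ry":0,"rz":0}]';python3 go.py 0.4 -0.2 0.26 10
```

```text
time: 47.28
tool_pos: [0.5811, -0.0132, 0.2593]
ee_rot: [3.14, -0.008, 0.177]
wrist_force: [-0.2, -0.3, -0.1]
width: 0.0846
t 47.27 tcp [ 0.5811 -0.0132  0.2593] yaw 10.13 w 0.0846 F [-0.2 -0.3 -0.1]  d(units) [-8.44  6.08 -0.08] rot [ 0.01 -0.09  0.03]
```

```bash
python3 -m inch '[{"grip":0.9,"dx":-0.5,"dy":0.9,"dz":0,"rx":0,"ry":0,"rz":0},{"grip":0.9,"dx":-0.5,"dy":0.9,"dz":0,"rx":0,"ry":0,"rz":0},{"grip":0.9,"dx":-0.5,"dy":0.9,"dz":0,"rx":0,"ry":0,"rz":0},{"grip":0.9,"dx":-0.5,"dy":0.9,"dz":0,"rx":0,"ry":0,"rz":0},{"grip":0.9,"dx":-0.5,"dy":0.9,"dz":0,"rx":0,"ry":0,"rz":0},{"grip":0.9,"dx":-0.5,"dy":0.9,"dz":0,"rx":0,"ry":0,"rz":0},{"grip":0.9,"dx":-0.5,"dy":0.9,"dz":0,"rx":0,"ry":0,"rz":0},{"grip":0.9,"dx":-0.5,"dy":0.9,"dz":0,"rx":0,"ry":0,"rz":0},{"grip":0.9,"dx":-0.5,"dy":0.9,"dz":0,"rx":0,"ry":0,"rz":0},{"grip":0.9,"dx":-0.5,"dy":0.9,"dz":0,"rx":0,"ry":0,"rz":0},{"grip":0.9,"dx":0,"dy":0,"dz":0,"rx":0,"ry":0,"rz":0},{"grip":0.9,"dx":0,"dy":0,"dz":0,"rx":0,"ry":0,"rz":0}]';python3 - <<'E'
from fit import *
s=cams.snapshot("top"); d=cams.snapshot("side")
cv2.imwrite("pics/t12.png",cv2.resize(s["frame"][95:300,180:480,::-1],None,fx=2.6,fy=2.6,interpolation=cv2.INTER_CUBIC))
cv2.imwrite("pics/s12.png",cv2.resize(d["frame"][120:330,150:420,::-1],None,fx=2.8,fy=2.8,interpolation=cv2.INTER_CUBIC))
for n,c,L,p0,r,tr in (("soap","yellow",box(.09,.06,.02,.058),(.4985,-.007,.175),25,(.4985,-.007)),("brush","brown",np.vstack([box(.088,.04,.038,.054),box(.074,.024,.054,.064)]),(.4755,.1227,.175),25,(.4753,.1229)),("deo","orange",cyl(.039,.12,.187),(.617,.148,0),20,(.617,.148)),("jar","purple",cyl(.06,.141,.155),(.64,.018,0),25,(.640,.018))):
  for k,x in (("top",s),("side",d)):
    try:
      h=mhull(mask(x,c,proj(x,[p0[0],p0[1],L[:,2].mean()])[0],r)); q,sc=fit([(x,L,h)],p0); print(n,k,q.round(4),np.degrees(q[2]).round(1),sc,"err",(q[:2]-tr).round(4))
    except Exception as e: print(n,k,"x")
Z=dict(tumbler_center=.0475,comb_center=.11,tweezers_center=.11)
for k,x in (("top",s),("side",d)):
  for q,z in Z.items():
    for e in spotter.place_of(x,q)[:1]: print(k,q,round(e["score"],2),onz(x,e["pixel"],z)[0].round(4))
E
```

```text
time: 48.78
tool_pos: [0.4928, -0.2635, 0.2606]
ee_rot: [3.141, -0.008, 0.177]
wrist_force: [-0.4, 0.4, -0.9]
width: 0.0847
soap top [ 0.4992 -0.0076  0.1729] 9.9 [0.947] err [ 0.0007 -0.0006]
soap side [ 0.4988 -0.0096  0.3024] 17.3 [0.888] err [ 0.0003 -0.0026]
brush top [0.4745 0.1232 0.1911] 11.0 [0.965] err [-0.0008  0.0003]
brush side [0.4761 0.1215 0.1062] 6.1 [0.85] err [ 0.0008 -0.0014]
deo top [ 0.6168  0.1492 -0.0011] -0.1 [0.746] err [-0.0002  0.0012]
deo side [0.6196 0.1458 0.0099] 0.6 [0.479] err [ 0.0026 -0.0022]
jar top [ 0.6395  0.0182 -0.0685] -3.9 [0.976] err [-0.0005  0.0002]
jar side [0.6384 0.019  0.1443] 8.3 [0.945] err [-0.0016  0.001 ]
top tumbler_center 0.82 [ 0.6392 -0.164   0.0475]
top comb_center 0.91 [0.7006 0.1543 0.11  ]
top tweezers_center 0.56 [0.7317 0.0113 0.11  ]
side tumbler_center 0.78 [ 0.6338 -0.1822  0.0475]
side comb_center 0.97 [0.6954 0.1545 0.11  ]
```

View pics/t12.png

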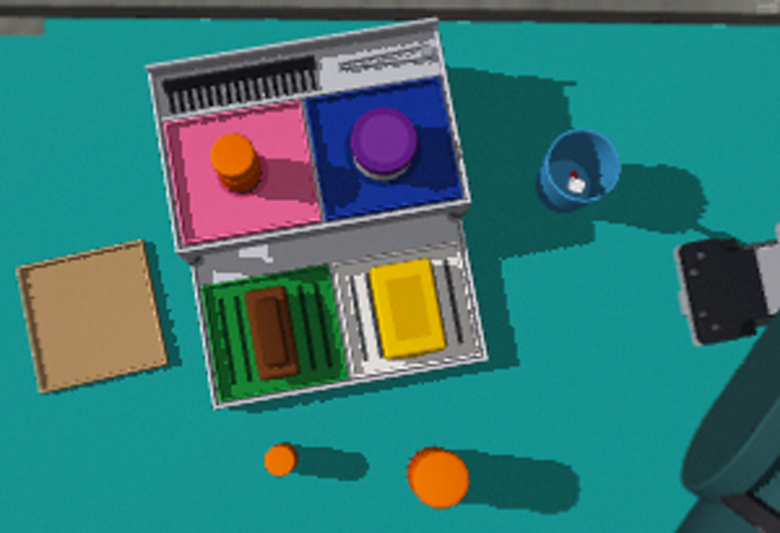

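View pics/s12.png

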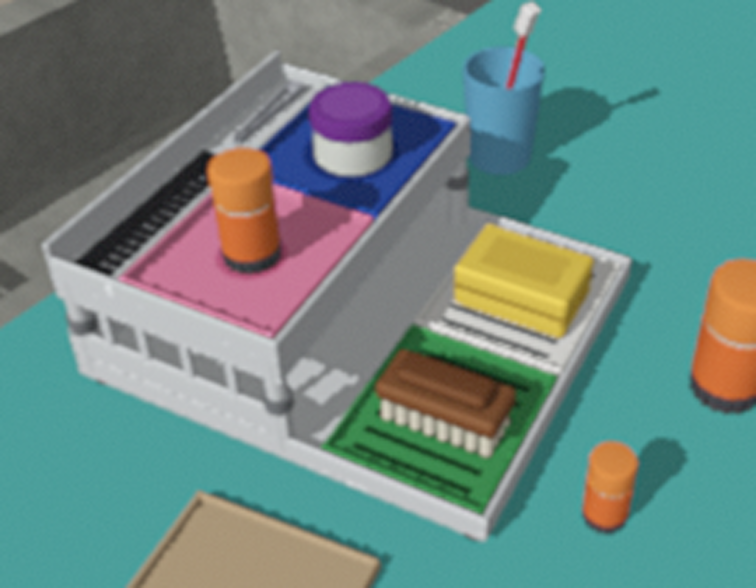

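Both views show all four things upright in their own trays. In the top crop they are the jar at (384,140), deodorant (237,160), brush (272,330) and soap (408,307). The tumbler (580,170), comb and tweezers show at the same pixels as before. I hand in.

```bash
python3 -c "
from bench import robot
print(robot.get_obs()['qvel'].round(3)); print(robot.close_job())"
```

```text
[-0.004  0.    -0.001  0.    -0.001  0.001]
the job is handed in; nothing more can be done
None
```

The swap is done and handed in at about 49 s of the 136 s allowed. I set the cream jar down in the drip tray, then moved the soap box to white, the deodorant to pink, the nail brush to green, and finally the jar from the drip tray to blue. For the deodorant I took the stick standing in the green tray. It measured about 38.5 mm in the jaws, so it is the middle-sized one.

- **Placing:** In the last top view all four things stand upright within about 1.3 mm of their tray centres, and the soap box and brush line up with their trays to about 1°.
- **Side view:** It agrees on position to about 3.5 mm. Its angle fits are less good: the soap box reads 7° off and the brush 4°, though both look square in the pictures. The deodorant's side outline was a poor match.
- **Bystanders:** The comb, tweezers, tumbler and the two other orange sticks look unmoved in the pictures. The detector's tumbler position changed by up to about 11 mm between readings, and the tweezers were found only in the top view at the end. I relied on the pictures for both.
- **Forces:** The most I read at the wrist was about 9 N, when setting the brush down.

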